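Wipe the fixture plate clear and bed the spacer plate

TASK

Take the wooden scraper block and wipe all five steel chips off the fixture plate into the catch tray along its open edge, never touching the chips with the gripper itself, then stand the scraper upright back on the bench, clear of the plate and tray. Leave the aluminium spacer plate alone until the fixture plate is clear; then lay it in the scribed rectangle on the fixture plate, square with the outline, and press it down firmly so that it lies flat. Leave the bottle, mug, tin and roll of tape where they are.

Things in the scene. Friction and masses are not known exactly. Their poses are not given: they have to be found in the camera images.
- plate: Fixed steel fixture plate with catch tray. Origin: centre of the plate's underside, on the bench, z up. Plate spans x -85 to +85, y -110 to +110 mm, top 40 mm up. Rims (6 mm thick, 10 mm above the top) bound its +x side and both y sides. Its -x edge is open to the tray: wipe towards -x. A fixed wooden tool block, 160 mm high with its tools, stands beyond world x = 0.74.
- tray (a point): Centre of the catch tray's floor, 4 mm above the bench, at (-127.5, 0, 4) mm in the plate's frame. Inside, the tray spans x -85 to -170 and y -110 to +110 mm in the plate's frame; outer wall 42 mm, side walls 40 mm high.
- seat (a point): Centre of the scribed rectangle (54 x 84 mm outline, lines only) on the top of the plate, at (-35, +45, 40) mm in the plate's frame; the spacer's 50 mm side goes along the plate's x, its 80 mm side along the plate's y.
- stud: Fixed upright clamping stud on the plate: hexagonal nut 22 mm across corners and 12 mm high at its foot, 14 mm shaft, 40 mm high in all. Origin at its foot on the plate's top, on its axis.
- chip1: Loose steel bar offcut ('chip'), block 16 x 11 x 9 mm, 12 g, lying on the plate. Origin: centre of its underside as it lies at the start.
- chip2: Loose steel bar offcut ('chip'), disc 16 mm across, 8 mm high, 12 g, lying on the plate. Origin: centre of its underside as it lies at the start.
- chip3: Loose steel bar offcut ('chip'), block 13 x 13 x 9 mm, 12 g, lying on the plate. Origin: centre of its underside as it lies at the start.
- chip4: Loose steel bar offcut ('chip'), block 17 x 10 x 8 mm, 12 g, lying on the plate. Origin: centre of its underside as it lies at the start.
- chip5: Loose steel bar offcut ('chip'), disc 17 mm across, 7 mm high, 12 g, lying on the plate. Origin: centre of its underside as it lies at the start.
- scraper: Loose scraper block of pale wood with a steel sole, standing upright on the bench. 22 mm thick along its x throughout; lower part 72 mm wide along y and 40 mm high; grip above it 44 mm wide, up to 85 mm high. Origin: centre of its sole. Grasp the grip across the 22 mm thickness from above.
- spacer: Loose bare aluminium spacer plate lying flat on the bench, 50 (x) x 80 (y) x 10 mm thick, 110 g. Origin: centre of its underside.
- bottle: Bystander: white plastic bottle, 52 mm across, 140 mm high. Origin: centre of its underside.
- mug: Bystander: red mug, 80 mm across, 90 mm high, handle on its +y side. Origin: centre of its underside.
- tin: Bystander: small metal tin, 44 mm across, 50 mm high. Origin: centre of its underside.
- tape: Bystander: roll of black tape lying flat, 68 mm across, 24 mm high. Origin: centre of its underside.
There are look-alikes about, which are no part of the job. Leave any blue or yellow look-alike of the scraper alone.

How it is judged:
On the way, in this order (a step that is already met when the one before it is completed fails the run):
1. the scraper is held in the fingers, lifted off the bench (height (world z) of scraper above 0.02 m and contact force between the fingers and scraper above 2 N), for 0.2 s.
2. all five chips lie in the catch tray, with the spacer not yet moved (under 20 mm) (x of chip1 in the frame of plate between -0.172 and -0.087 m and y of chip1 in the frame of plate between -0.112 and 0.112 m and z of each of chip1, chip2, chip3, chip4, chip5 in the frame of plate below 0.032 m and x of chip2 in the frame of plate between -0.172 and -0.087 m and y of chip2 in the frame of plate between -0.112 and 0.112 m and x of chip3 in the frame of plate between -0.172 and -0.087 m and y of chip3 in the frame of plate between -0.112 and 0.112 m and x of chip4 in the frame of plate between -0.172 and -0.087 m and y of chip4 in the frame of plate between -0.112 and 0.112 m and x of chip5 in the frame of plate between -0.172 and -0.087 m and y of chip5 in the frame of plate between -0.112 and 0.112 m and distance of spacer from where it was at the start of the episode below 0.02 m), for 0.2 s.
3. the spacer plate, lying in the scribed rectangle, is pressed on the fixture plate with more than 5 N (horizontal distance between spacer and seat below 0.012 m and angle between the x axis of spacer and the x axis of plate, either way round below 0.15 rad and z of spacer in the frame of plate between 0.037 and 0.043 m and angle between spacer's own z axis and vertical below 0.04 rad and contact force between spacer and plate above 5 N), for 0.15 s.
At the end, for the whole second after the job is handed in: All five chips are in the catch tray; the spacer plate lies flat (within 0.04 rad) on the fixture plate's top, centred within 12 mm of the scribed rectangle's centre and within 0.15 rad of square; the scraper stands upright (within 0.15 rad) on the bench clear of plate and tray; all at rest (x of chip1 in the frame of plate between -0.172 and -0.087 m and y of chip1 in the frame of plate between -0.112 and 0.112 m and z of each of chip1, chip2, chip3, chip4, chip5 in the frame of plate below 0.032 m and x of chip2 in the frame of plate between -0.172 and -0.087 m and y of chip2 in the frame of plate between -0.112 and 0.112 m and x of chip3 in the frame of plate between -0.172 and -0.087 m and y of chip3 in the frame of plate between -0.112 and 0.112 m and x of chip4 in the frame of plate between -0.172 and -0.087 m and y of chip4 in the frame of plate between -0.112 and 0.112 m and x of chip5 in the frame of plate between -0.172 and -0.087 m and y of chip5 in the frame of plate between -0.112 and 0.112 m and horizontal distance between spacer and seat below 0.012 m and angle between the x axis of spacer and the x axis of plate, either way round below 0.15 rad and z of spacer in the frame of plate between 0.037 and 0.043 m and angle between spacer's own z axis and vertical below 0.04 rad and height (world z) of scraper below 0.02 m and angle between scraper's own z axis and vertical below 0.15 rad and (x of scraper in the frame of plate above 0.1 m or x of scraper in the frame of plate below -0.185 m or y of scraper in the frame of plate above 0.125 m or y of scraper in the frame of plate below -0.125 m) and linear speed of each of chip1, chip2, chip3, chip4, chip5, scraper, spacer below 0.02 m/s); the robot touches nothing.
It fails at once if the gripper or arm touches a chip (contact force between any of the fingers, the arm and chip1 above 0.3 N or contact force between any of the fingers, the arm and chip2 above 0.3 N or contact force between any of the fingers, the arm and chip3 above 0.3 N or contact force between any of the fingers, the arm and chip4 above 0.3 N or contact force between any of the fingers, the arm and chip5 above 0.3 N).
It fails at once if the spacer plate touches a chip (it must not be used to wipe) (contact force between spacer and chip1 above 0.5 N or contact force between spacer and chip2 above 0.5 N or contact force between spacer and chip3 above 0.5 N or contact force between spacer and chip4 above 0.5 N or contact force between spacer and chip5 above 0.5 N).
It fails at once if the bottle, mug, tin or tape roll is moved by more than 20 mm or tipped (distance of any of bottle, mug, tin, tape from where it was at the start of the episode above 0.02 m or angle between any of bottle, mug, tin, tape's own z axis and vertical above 0.3 rad).
It also fails if it takes over 72 s, if anything falls off the work surface, if the arm or the gripper's body presses on something with over 40 N, if the wrist force passes 120 N, or if a joint passes its speed limit or range.

ROBOT

A 6-joint arm with a two-finger parallel gripper is mounted at the origin on the work surface. World frame = base frame: x ahead of the robot, y to its left, z up, the work surface at z = 0. Lengths are in m, angles in rad, forces in N, time in s.
With the tool pointing down it reaches from about 0.35 to 0.775 m from the base axis. Payload 7.3 kg.
Tool frame: the origin (TCP) lies at the very end of the fingers, on their centre line; the grasp point (between the pads) lies 19 mm behind it; z points along the fingers, y is the direction in which the jaws open and shut (so a half turn about z gives the same grasp; the last joint's range is limited). The gripper opens to 92 mm and grips with 3 to 60 N. Pads are 19 mm wide; open, the fingers measure 130 mm over their backs; the gripper's body (75 mm by 190 mm) begins 47 mm behind the grasp point.
Start: joints at [-1.382, 0.342, 1.524, -0, 1.275, -0.146], TCP at [0.173, -0.496, 0.227] pointing down, gripper open.
Joint ranges: [-2.53, 2.53], [-0.77, 2.02], [0.04, 2.7], [-1, 4.14], [0.28, 2.66], [-3.11, 3.11]. Speed limits (rad/s): [2.57, 2.57, 3.14, 3.14, 3.14, 3.14].

INTERFACE

Orientations are given as [roll, pitch, yaw] about the fixed x, y, z axes, in that order (R = Rz(yaw) Ry(pitch) Rx(roll)).
In Python, from cell import robot gives the robot as it stands.
- The arm moves only by the shell command python3 -m pendant 'ROWS' [OPENING] [FORCE]. ROWS is JSON, a list of rows, each a list of 2 entries, a list of its own where there are three numbers: the shift along the tool's x, y, z in mm, then the turn about the tool's z in degrees. In form: [[[x, y, z], turn], ...]. A call has 1 to 10 rows; each row is the pose to reach, as a shift and turn from the pose measured when the call began, along the tool's axes at that moment; what a row does not reach only later rows make up. A row lasts 1/12 s, in which the tool goes at most 41.7 mm and 7.16 degrees, less where a joint would pass 70% of its speed; a pose out of reach is approached as far as the arm can. A call with a gripper value outside its range is refused whole. OPENING is the opening, from 0 (shut) to 1 (fully open), set as the call begins (- or left out, the last holds). The fingers move at their own pace and stop on an object; FORCE is the grip in N (left out, the last holds). Time passes only in rows, so rows that repeat a pose let the fingers close. It gives the time, the measured TCP pose, the force and the opening at its end, in the units of the state.
- robot.observe(): the state, without advancing time (a new reading comes with each control period).
- robot.read_camera(name): name is "scene" or "side" or "wrist"; returns the picture (400x640x3 uint8, red, green, blue); there is no depth.
- robot.calibration(name): a dict with "vfov" (degrees; the focal length in pixels is half the picture's height over the tangent of half this angle, whatever the lens; pixels are square), "cx", "cy" (the principal point, pixels), "rvec" (rotation vector, rad) and "tvec" (3), from world to camera coordinates, as OpenCV has them. Camera axes: x right, y down, z forward; pixel columns grow to the right and rows downward; lengths in m; the calibration is good to about 2 mm. A picture is of the moment at which its call begins: read the wrist's pose just before it. calibration takes no time and is no camera call; for the wrist camera it gives the pose at the moment of the call.
- robot.hand_in(): hands the job in, once; it reports no verdict.
Trained networks look in the newest picture that a camera, given by its name, has taken for a name from the list of things; names that differ only in an ending like _2 or _b are one class to them, and where a whole thing is asked for, a point or a joint stands for the part that bears it (a point fixed in the world has none). Each returns a list of dicts, best first, with "p" (0 to 1); they miss things now and then, are a little off and sometimes report something else, mostly with a low value. They report only what shows in the picture. A call takes as long as a camera call. They do not tell look-alikes from the thing itself.
- robot.find_in(camera, query): "xy" ([column, row] as shares, 0 to 1, of the picture: columns of its width, rows of its height, amid what is visible of it).
The state is a dict: "time": time; "qpos": joint angles; "qvel": joint speeds; "joint_efforts": joint torques, N m; "tool_pos": TCP position; "tool_rot": TCP orientation; "contact_force": force on the tool from outside, world axes, zero at the start; "torque": the same for the moment, N m; "opening": finger opening in m.
Only numpy, scipy, OpenCV 4.12 (cv2) and the standard library are available. Lean on these libraries where they do the work, as an engineer would, in place of code of your own. Each camera call takes 0.05 s, during which the arm holds its last target.

## Working session

There is one attempt and no reset: what is moved stays moved. The work goes in short steps, Python scripts to look and compute and a shell command to move; the robot and the scene stay as the last step left them, time stands still between calls to the robot, and variables do not carry over. Pictures are saved under pics/ and viewed, and the job is handed in when it is done.

```bash
ls; mkdir -p pics
cat > h.py <<'E'
import numpy as np, cv2
from cell import robot
def shot(cam,name):
    im=robot.read_camera(cam); cv2.imwrite('pics/'+name+'.png',cv2.cvtColor(im,cv2.COLOR_RGB2BGR)); return im
def K(cam):
    c=robot.calibration(cam); f=200/np.tan(np.radians(c['vfov'])/2)
    return c,f
def ray(cam,u,v,z,c=None):
    if c is None: c=robot.calibration(cam)
    f=200/np.tan(np.radians(c['vfov'])/2)
    R,_=cv2.Rodrigues(np.array(c['rvec'],float)); t=np.array(c['tvec'],float).ravel()
    d=R.T@np.array([(u-c['cx'])/f,(v-c['cy'])/f,1.]); o=-R.T@t
    return o+d*(z-o[2])/d[2]
def proj(cam,P,c=None):
    if c is None: c=robot.calibration(cam)
    f=200/np.tan(np.radians(c['vfov'])/2)
    Km=np.array([[f,0,c['cx']],[0,f,c['cy']],[0,0,1.]])
    p,_=cv2.projectPoints(np.array(P,float).reshape(-1,1,3),np.array(c['rvec'],float),np.array(c['tvec'],float),Km,None)
    return p.reshape(-1,2)
E
python3 - <<'E'
from h import *
print(robot.observe())
for c in ['scene','side','wrist']:
    shot(c,c+'0'); print(c,robot.calibration(c))
for c in ['scene','side']:
    for n in ['plate','seat','stud','scraper','spacer','chip1','chip2','tray']:
        print(c,n,[(round(d['xy'][0]*640),round(d['xy'][1]*400),round(d['p'],2)) for d in robot.find_in(c,n)][:6])
E
```

```text
pics
{'time': 0.0, 'qpos': array([-1.38200407e+00,  3.42694584e-01,  1.52505216e+00,  4.68993918e-06,
        1.27540752e+00, -1.45997876e-01]), 'qvel': array([-0.0003323 , -0.00064127, -0.00065884, -0.00079081, -0.00012497,
        0.00061777]), 'joint_efforts': array([ 2.30113221e-05, -4.31236196e+01, -2.44217259e+01,  7.18203024e-02,
        5.59960864e-02, -9.18980254e-05]), 'tool_pos': array([ 0.17244225, -0.49541984,  0.22604731]), 'tool_rot': array([-3.14004830e+00, -2.31620419e-04,  3.34788581e-01]), 'contact_force': array([-0.62062903,  0.44075468,  0.2929567 ]), 'torque': array([-0.01522853, -0.02091576,  0.02354343]), 'opening': 0.09193649776896298}
scene {'vfov': 50.8924096528863, 'cx': 312.32520101373063, 'cy': 199.44697795734174, 'rvec': array([ 0.77479273,  2.75450045, -0.83545703]), 'tvec': array([ 0.38479525, -0.20344628,  1.18070517])}
side {'vfov': 55.148161482588975, 'cx': 317.61256338306924, 'cy': 197.32454600874982, 'rvec': array([ 0.8328955 , -2.57322533,  1.03379619]), 'tvec': array([0.40761656, 0.23109384, 0.98533127])}
wrist {'vfov': 66.44086519068094, 'cx': 317.7060350838797, 'cy': 196.70959612366826, 'rvec': array([-2.3468395 ,  1.66626422,  0.25959838]), 'tvec': array([-0.52497304, -0.03919278,  0.39152875])}
scene plate [(290, 191, 0.64)]
scene seat [(289, 192, 0.87)]
scene stud [(288, 193, 0.42)]
scene scraper [(366, 247, 0.79), (456, 305, 0.66)]
scene spacer [(247, 129, 0.58)]
scene chip1 [(279, 225, 0.51)]
scene chip2 [(279, 225, 0.51)]
scene tray [(289, 189, 0.92)]
side plate [(325, 197, 0.73)]
side seat [(327, 195, 0.68)]
side stud [(307, 175, 0.38)]
side scraper [(262, 268, 0.92), (268, 323, 0.81), (296, 252, 0.62), (229, 301, 0.56)]
side spacer [(373, 156, 0.65)]
side chip1 []
side chip2 []
side tray []
```

View pics/scene0.png

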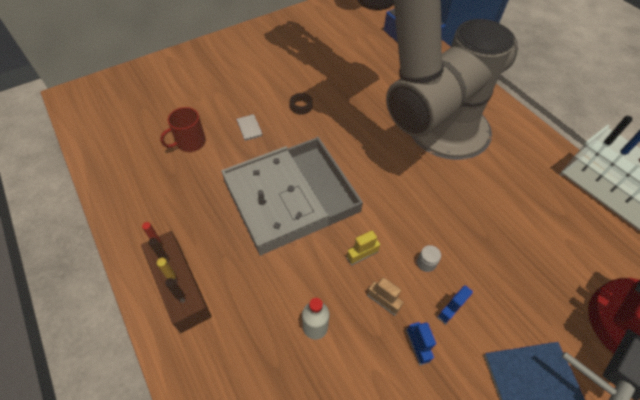

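View pics/side0.png

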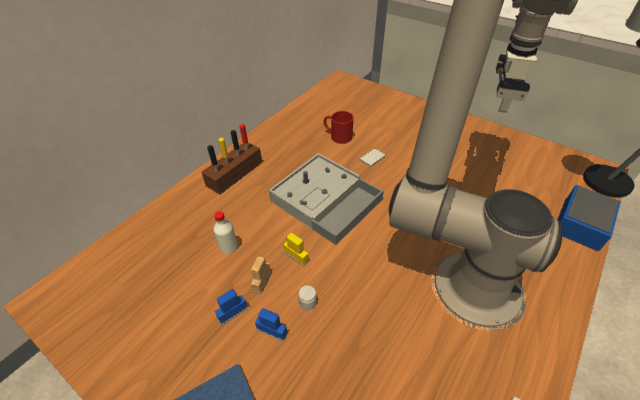

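View pics/wrist0.png

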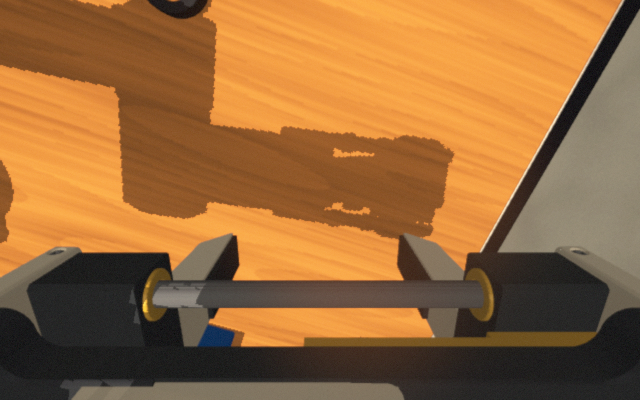

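The scene picture shows the plate around (290,192), the pale scraper at (386,294), the spacer at (249,127), and the bystanders. Next I'll zoom in for exact points.

Run:
```python
import cv2
a=cv2.imread('pics/scene0.png'); b=cv2.imread('pics/side0.png')
def crop(im,x0,y0,x1,y1,n):
    cv2.imwrite('pics/'+n,cv2.resize(im[y0:y1,x0:x1],None,fx=4.5,fy=4.5,interpolation=cv2.INTER_CUBIC))
crop(a,210,110,370,240,'c1.png'); crop(b,260,130,400,245,'c2.png')
crop(a,340,225,480,345,'c3.png'); crop(b,200,230,330,345,'c4.png')
```

```text
(no output)
```

View pics/c1.png

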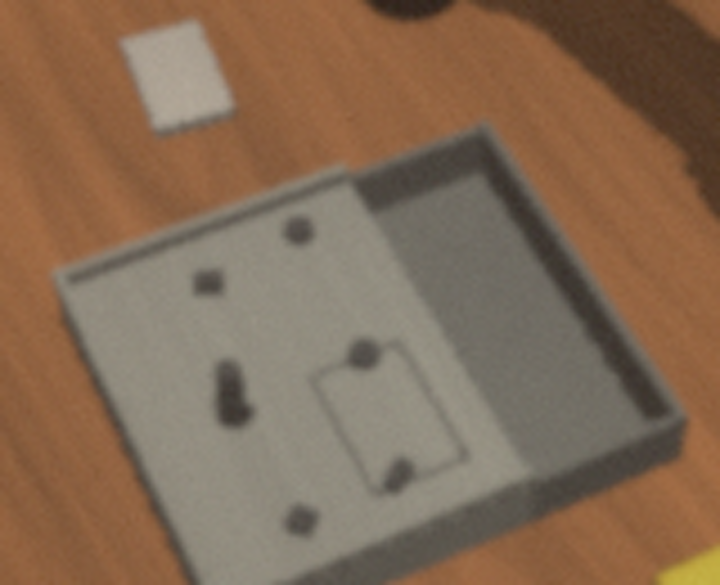

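View pics/c2.png

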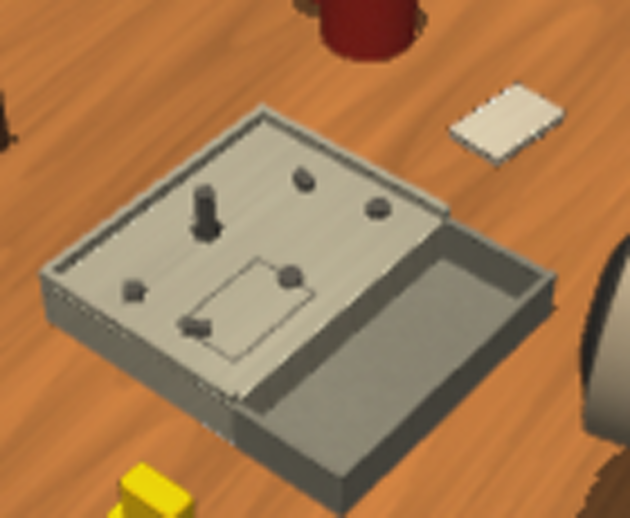

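View pics/c3.png

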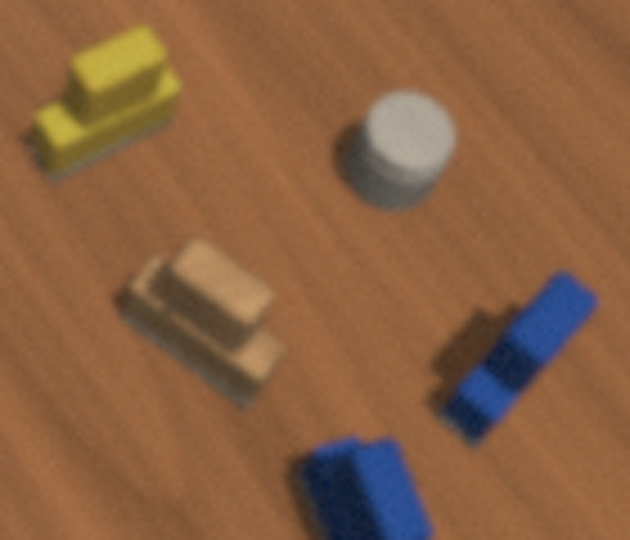

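View pics/c4.png

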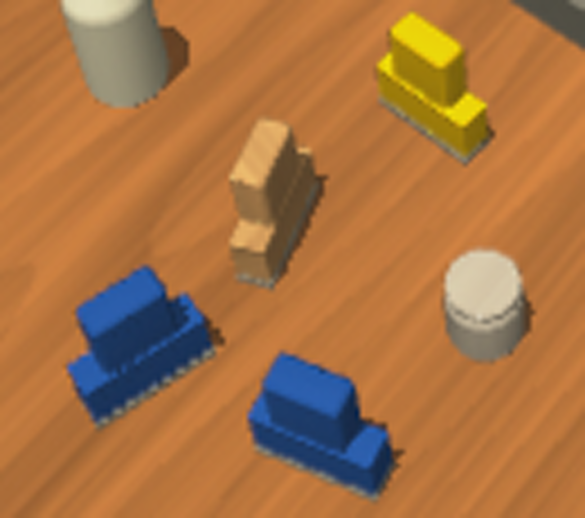

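```bash
cat > fit.py <<'E'
from h import *
from scipy.optimize import least_squares
S=lambda x0,y0,U,V:(x0+(U+.5)/4.5-.5,y0+(V+.5)/4.5-.5)
a=lambda U,V:('scene',)+S(210,110,U,V)
b=lambda U,V:('side',)+S(260,130,U,V)
c=lambda U,V:('scene',)+S(340,225,U,V)
d=lambda U,V:('side',)+S(200,230,U,V)
def fit(obs,g):
    def res(p):
        R=np.array([[np.cos(p[2]),-np.sin(p[2])],[np.sin(p[2]),np.cos(p[2])]])
        r=[]
        for (cam,u,v),P in obs:
            P=np.array(P)/1000.; W=np.r_[R@P[:2]+p[:2],P[2]]
            r.append(proj(cam,W)[0]-[u,v])
        return np.ravel(r)
    s=least_squares(res,g); print(s.x.round(4), np.degrees(s.x[2]).round(2)); print(s.fun.reshape(-1,2).round(1).tolist()); return s.x
for o,l in ((a,[(310,378),(400,343),(467,458),(378,493)]),(b,[(258,258),(315,294),(235,361),(185,322)])):
    print([ray(*o(*q),.04)[:2].round(4).tolist() for q in l])
for o,l in ((c,[(197,240),(272,293),(250,330),(168,278)]),(d,[(265,118),(292,125),(262,188),(232,180)])):
    P=np.array([ray(*o(*q),.085) for q in l]); print(P.round(4)[:,:2].tolist(),P.mean(0))
for o,l in ((c,[(120,308),(245,405)]),(d,[(237,278),(270,288),(322,180)])):
    print([ray(*o(*q),.0)[:2].round(4).tolist() for q in l])
print('spacer')
for o,l in ((a,[(120,40),(197,20),(234,108),(155,132)]),(b,[(450,128),(517,85),(565,115),(498,160)])):
    P=np.array([ray(*o(*q),.01) for q in l]); print(P.round(4)[:,:2].tolist(),P.mean(0))
rect=[(-8,3,40),(-62,3,40),(-62,87,40),(-8,87,40)]
p=fit([(a(*q),r) for q,r in zip([(310,378),(400,343),(467,458),(378,493)],rect)]+[(b(*q),r) for q,r in zip([(258,258),(315,294),(235,361),(185,322)],rect)],[.6,0,0])
R=np.array([[np.cos(p[2]),-np.sin(p[2])],[np.sin(p[2]),np.cos(p[2])]])
for o,l in ((a,[(299,232),(208,283),(363,355),(400,475),(302,520),(234,412)]),(b,[(377,209),(304,181),(290,277),(195,327),(134,292),(206,233)])):
    for q in l: print(q,(R.T@(ray(*o(*q),.044)[:2]-p[:2])*1000).round(1))
print('rimcorner');
for o,q,z in ((a,(60,275),50),(a,(345,167),50),(b,(262,105),50),(b,(448,212),50),(b,(42,270),50),(b,(238,400),40),(a,(485,125),42),(a,(685,420),42),(b,(553,275),42),(b,(343,478),42)):
    print(z,(R.T@(ray(*o(*q),z/1000)[:2]-p[:2])*1000).round(1))
for n in ['bottle','mug','tin','tape']:
  for cam in ['scene','side']:
    print(n,cam,[(ray(cam,e['xy'][0]*640,e['xy'][1]*400,{'bottle':.07,'mug':.045,'tin':.025,'tape':.012}[n])[:2].round(3).tolist(),round(e['p'],2)) for e in robot.find_in(cam,n)][:2])
E
python3 fit.py
```

```text
[[0.5307, -0.025], [0.4784, -0.0199], [0.4858, 0.0611], [0.5356, 0.0554]]
[[0.5271, -0.0274], [0.475, -0.0216], [0.4825, 0.0588], [0.5307, 0.0501]]
[[0.4637, 0.2909], [0.4507, 0.3278], [0.4692, 0.3361], [0.4853, 0.2986]] [0.46723035 0.31336033 0.085     ]
[[0.4729, 0.2929], [0.4575, 0.2877], [0.4432, 0.3278], [0.4599, 0.3336]] [0.45837795 0.31049377 0.085     ]
[[0.484, 0.2768], [0.4618, 0.3458]]
[[0.4603, 0.3462], [0.4406, 0.3399], [0.4642, 0.2678]]
spacer
[[0.4996, -0.3308], [0.4505, -0.3214], [0.4653, -0.2431], [0.515, -0.2505]] [ 0.48258568 -0.28646632  0.01      ]
[[0.5095, -0.2535], [0.494, -0.3289], [0.4448, -0.3183], [0.46, -0.2425]] [ 0.47706034 -0.2857902   0.01      ]
[ 0.5371 -0.0315 -0.0847] -4.85
[[-0.1, -1.1], [0.3, -1.5], [1.0, -0.8], [-0.2, 0.3], [-0.5, -0.4], [0.2, -0.4], [-0.4, 0.3], [-2.7, 0.3]]
(299, 232) [-40.8 -84.5]
(208, 283) [ 18.2 -73.9]
(363, 355) [-37.3   7.6]
(400, 475) [-22.5  84.1]
(302, 520) [33. 86.]
(234, 412) [38.3 10.6]
(377, 209) [-44.8 -85.4]
(304, 181) [ 13.7 -74.7]
(290, 277) [-41.8   6.2]
(195, 327) [-24.1  82.5]
(134, 292) [29.4 85.3]
(206, 233) [31.1 11. ]
rimcorner
50 [  89.3 -110.4]
50 [ -81.7 -111.4]
50 [  88.3 -114.5]
50 [ -88.5 -109.8]
50 [ 87.5 114.6]
40 [-85.9 109.3]
42 [-170.6 -110.8]
42 [-170.7  118.9]
42 [-176.1 -112.5]
42 [-177.9  116.1]
bottle scene [([0.619, 0.292], 0.83)]
bottle side [([0.602, 0.286], 0.86)]
mug scene [([0.643, -0.329], 0.78)]
mug side [([0.643, -0.331], 0.62)]
tin scene [([0.322, 0.288], 0.78)]
tin side [([0.33, 0.287], 0.72)]
tape scene [([0.325, -0.269], 0.88), ([0.502, -0.026], 0.21)]
tape side []
```

```bash
cat > go.py <<'E'
import sys
from h import *
from scipy.spatial.transform import Rotation as Ro
# target world x y z (mm) and tool yaw psi deg (tool down); prints tool shift & turn
x,y,z,psi=map(float,sys.argv[1:5])
o=robot.observe(); R=Ro.from_euler('xyz',o['tool_rot']).as_matrix()
d=R.T@(np.array([x,y,z])-o['tool_pos']*1000)
t=-((psi-np.degrees(o['tool_rot'][2])+180)%360-180)
print('shift',d.round(1).tolist(),'turn',round(t,1),'dist',np.linalg.norm(d).round(), 'now',(o['tool_pos']*1000).round(1),np.degrees(o['tool_rot']).round(2),'F',o['contact_force'].round(1),'op',o['opening'],'t',o['time'])
E
python3 go.py 420 -100 230 60; python3 go.py 455 285 230 109
```

```text
shift [363.8, -292.6, -3.3] turn -40.8 dist 467.0 now [ 172.5 -495.9  226.8] [179.99   0.    19.18] F [-0.4  1.   0.7] op 0.0919279975893666 t 1.35
shift [523.4, -644.7, -3.3] turn -89.8 dist 830.0 now [ 172.5 -495.9  226.8] [179.99   0.    19.18] F [-0.4  1.   0.7] op 0.0919279975893666 t 1.35
```

```bash
python3 -m pendant '[[[36,-29,0],-5],[[73,-59,0],-10],[[109,-88,0],-15],[[145,-117,0],-20],[[182,-146,0],-25],[[218,-176,0],-30],[[255,-205,0],-35],[[291,-234,0],-40],[[327,-263,0],-45],[[364,-293,0],-50]]' 1
python3 go.py 455 285 230 109
```

```text
time: 2.18
tool_pos: [0.394, -0.1406, 0.227]
tool_rot: [3.141, 0.0, 1.212]
contact_force: [1.2, -1.0, 0.3]
opening: 0.0917
shift [419.9, -92.5, -3.2] turn -39.6 dist 430.0 now [ 394.  -140.6  227. ] [1.7994e+02 2.0000e-02 6.9410e+01] F [ 1.2 -1.   0.3] op 0.09166598940576134 t 2.1833
```

```bash
python3 -m pendant '[[[41,-9,0],-4],[[82,-18,0],-8],[[123,-27,0],-12],[[164,-36,0],-16],[[205,-45,0],-20],[[246,-54,0],-24],[[287,-63,0],-28],[[328,-72,0],-32],[[369,-81,0],-36],[[410,-92,-3],-40]]'
python3 - <<'E'
from h import *
for i in range(1): robot.read_camera('wrist')
c=robot.calibration('wrist'); print(c, robot.observe()['tool_pos'])
shot('wrist','w1')
E
```

```text
time: 3.02
tool_pos: [0.4512, 0.2721, 0.2292]
tool_rot: [3.141, 0.001, 1.913]
contact_force: [1.4, -0.2, -0.3]
opening: 0.0919
{'vfov': 66.44086519068094, 'cx': 317.7060350838797, 'cy': 196.70959612366826, 'rvec': array([-2.79632397, -0.4959356 , -0.07951212]), 'tvec': array([-0.52021296,  0.06286018,  0.4262343 ])} [0.45154729 0.27875228 0.22976219]
```

View pics/w1.png

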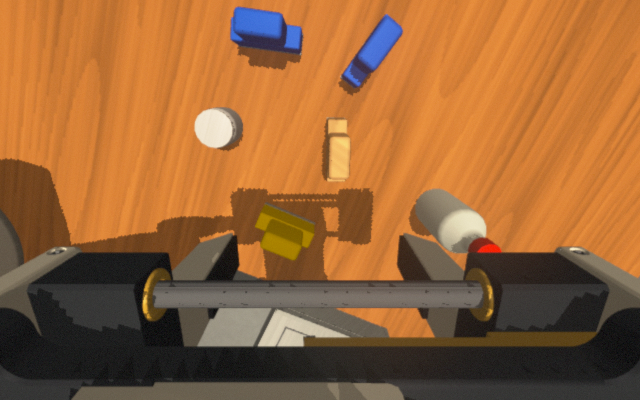

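Wrist view: the scraper lies at about (338,150), its grip top spanning rows 136–180.

Run:
```python
from h import *
import cv2
im=cv2.imread('pics/w1.png')[105:195,290:390]; cv2.imwrite('pics/w1c.png',cv2.resize(im,None,fx=6,fy=6,interpolation=cv2.INTER_CUBIC))
for u,v in [(329,136),(348,136),(350,179),(331,181)]: print(ray('wrist',u,v,.085).round(4))
o=robot.observe(); print(proj('wrist',[o['tool_pos']]), o['tool_pos'])
```

```text
[0.4452 0.3244 0.085 ]
[0.4627 0.3307 0.085 ]
[0.4807 0.291  0.085 ]
[0.4632 0.2824 0.085 ]
[[318.05064021 249.20630547]] [0.451363   0.27524913 0.22940909]
```

View pics/w1c.png

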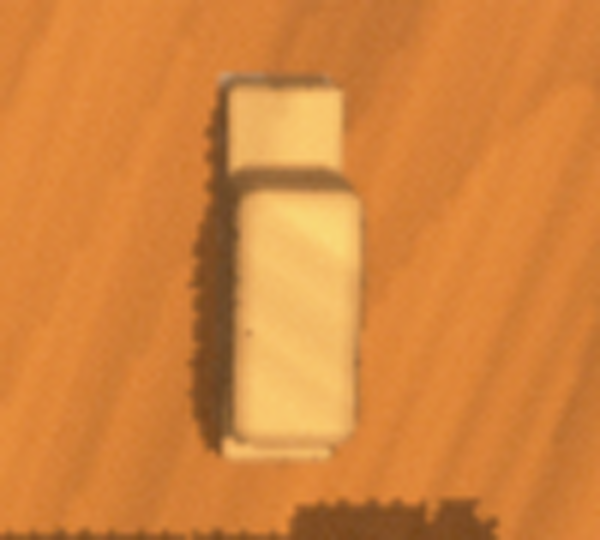

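```bash
python3 go.py 463 309 120 109; python3 go.py 463 309 48 109
```

```text
shift [27.7, 22.2, 109.5] turn 0.9 dist 115.0 now [451.4 275.2 229.4] [ 1.7988e+02 -5.0000e-02  1.0986e+02] F [ 0.5  0.4 -0.6] op 0.09176141857138635 t 3.1167
shift [27.6, 22.0, 181.5] turn 0.9 dist 185.0 now [451.4 275.2 229.4] [ 1.7988e+02 -5.0000e-02  1.0986e+02] F [ 0.5  0.4 -0.6] op 0.09176141857138635 t 3.1167
```

```bash
python3 -m pendant '[[[28,22,20],0],[[28,22,50],1],[[28,22,80],1],[[28,22,105],1],[[28,22,105],1]]' 0.75
python3 - <<'E'
from h import *
shot('wrist','w2'); shot('scene','s2')
E
```

```text
time: 3.53
tool_pos: [0.4598, 0.3074, 0.1195]
tool_rot: [-3.134, 0.0, 1.9]
contact_force: [-0.7, -1.2, -0.7]
opening: 0.0696
```

View pics/w2.png

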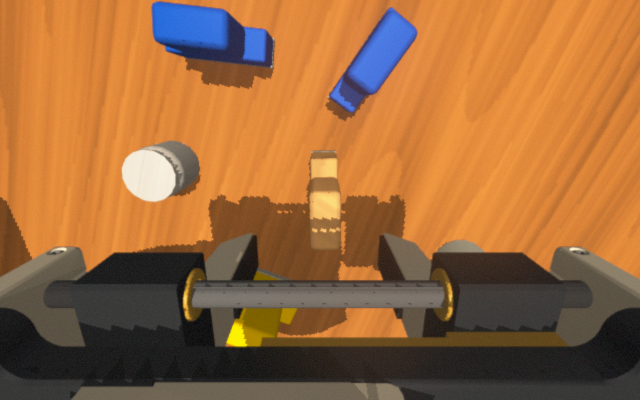

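Grip top is now at u 310–341, v 191–248, between the fingers; checking the offset.

```bash
python3 - <<'E'
from h import *
for u,v in [(325.5,220),(310,191),(341,191),(310,248),(341,248)]: print(ray('wrist',u,v,.085).round(4))
o=robot.observe(); print(proj('wrist',[o['tool_pos']]), o['tool_pos'])
E
python3 go.py 463 309 48 109
```

```text
[0.4669 0.3124 0.085 ]
[0.45   0.3289 0.085 ]
[0.4699 0.3357 0.085 ]
[0.4636 0.2883 0.085 ]
[0.4847 0.2955 0.085 ]
[[318.01178211 249.14483285]] [0.46265874 0.30871371 0.12454521]
shift [0.1, 0.4, 76.5] turn -0.2 dist 77.0 now [462.7 308.7 124.5] [ 1.7996e+02 -4.0000e-02  1.0882e+02] F [-0.   0.6  0.4] op 0.06904632069470397 t 3.6333
```

```bash
python3 go.py 466 311.5 48 109.2
```

```text
shift [1.5, 4.0, 76.5] turn -0.4 dist 77.0 now [462.7 308.7 124.5] [ 1.7996e+02 -4.0000e-02  1.0882e+02] F [-0.   0.6  0.4] op 0.06904632069470397 t 3.6333
```

```bash
python3 -m pendant '[[[2,4,5],0],[[2,4,30],0],[[2,4,55],0],[[2,4,77],0],[[2,4,77],0],[[2,4,77],0]]' 0.75
python3 -m pendant '[[[0,0,0],0],[[0,0,0],0],[[0,0,0],0],[[0,0,0],0],[[0,0,0],0],[[0,0,0],0],[[0,0,0],0]]' 0 40
```

```text
time: 4.13
tool_pos: [0.4665, 0.3121, 0.0484]
tool_rot: [3.14, -0.001, 1.899]
contact_force: [0.5, 0.4, 0.5]
opening: 0.069
time: 4.72
tool_pos: [0.4665, 0.3121, 0.0485]
tool_rot: [3.14, -0.001, 1.899]
contact_force: [-0.7, 0.2, -0.9]
opening: 0.0271
```

```bash
python3 -m pendant '[[[0,0,0],0],[[0,0,0],0],[[0,0,0],0],[[0,0,0],0]]' 0 40; python3 go.py 466.5 312.1 170 109
```

```text
time: 5.05
tool_pos: [0.4663, 0.3121, 0.0485]
tool_rot: [3.141, -0.001, 1.899]
contact_force: [-0.7, 0.2, 0.2]
opening: 0.0218
shift [0.1, 0.3, -121.5] turn -0.2 dist 122.0 now [466.3 312.1  48.5] [ 1.7994e+02 -4.0000e-02  1.0880e+02] F [-0.7  0.2  0.2] op 0.021789599393718398 t 5.05
```

```bash
python3 -m pendant '[[[0,0,-20],0],[[0,0,-60],0],[[0,0,-100],0],[[0,0,-140],0],[[0,0,-180],0],[[0,0,-180],0]]'; python3 go.py 520 -130 240 85
```

```text
time: 5.55
tool_pos: [0.4694, 0.3135, 0.237]
tool_rot: [3.126, -0.003, 1.899]
contact_force: [0.9, 0.8, -1.3]
opening: 0.0213
shift [-436.1, -95.0, -5.7] turn 23.8 dist 446.0 now [469.4 313.5 237. ] [ 1.7910e+02 -1.5000e-01  1.0881e+02] F [ 0.9  0.8 -1.3] op 0.021339242331241647 t 5.55
```

```bash
python3 -m pendant '[[[-40,-9,-2],3],[[-80,-18,-4],6],[[-120,-27,-6],9],[[-160,-36,-6],12],[[-200,-44,-6],15],[[-240,-53,-6],18],[[-280,-62,-6],21],[[-320,-70,-6],24],[[-360,-79,-6],24],[[-395,-87,-6],24]]'; python3 go.py 520 -130 240 85
```

```text
time: 6.38
tool_pos: [0.5141, -0.091, 0.2401]
tool_rot: [3.129, -0.009, 1.479]
contact_force: [1.2, -0.0, -2.1]
opening: 0.0219
shift [-38.3, 9.4, -0.1] turn -0.2 dist 39.0 now [514.1 -91.  240.1] [179.26  -0.49  84.76] F [ 1.2 -0.  -2.1] op 0.02189702242382053 t 6.3833
```

```bash
python3 -m pendant '[[[-25,8,-5],0],[[-50,8,-5],0],[[-70,8,-5],0],[[-90,8,-5],0],[[-90,8,-5],0],[[-90,8,-5],0]]'
python3 - <<'E'
from h import *
import json
c=robot.calibration('wrist'); shot('wrist','w3'); print(c['rvec'],c['tvec'])
json.dump({k:(v.tolist() if hasattr(v,'tolist') else v) for k,v in c.items()},open('w3.json','w'))
E
```

```text
time: 6.88
tool_pos: [0.5134, -0.1822, 0.2437]
tool_rot: [3.13, -0.009, 1.477]
contact_force: [-0.1, 0.4, -1.7]
opening: 0.0219
[-2.83789432  0.13380069  0.00390081] [-0.53066599 -0.16814211  0.3636783 ]
```

View pics/w3.png

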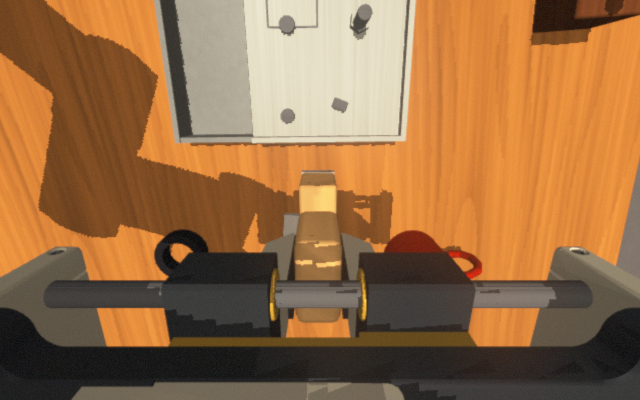

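```bash
python3 - <<'E'
from h import *
import json,cv2
c=json.load(open('w3.json'))
im=cv2.imread('pics/w3.png')[0:150,155:425]; cv2.imwrite('pics/w3c.png',cv2.resize(im,None,fx=2.96,fy=2.96,interpolation=cv2.INTER_CUBIC))
for n,u,v,z in [('rectA',267,27,40),('rectB',317,27,40),('chipd1',288,117,44),('chip2',340,105,44),('chip3',287,24,44),('edge',253,137,40),('edge2',246,0,40),('rimcorner',406,139,50),('traycorner',180,142,42)]:
    print(n,(ray('wrist',u,v,z/1000,c)*1000).round(1))
P=[.5371,-.0315];
E
python3 go.py 520 -110 240 85
```

```text
rectA [476.6 -21.1  40. ]
rectB [529.4 -25.8  40. ]
chipd1 [ 487.9 -114.8   44. ]
chip2 [ 547.8 -107.2   44. ]
chip3 [498.3 -21.   44. ]
edge [ 444.  -133.6   40. ]
edge2 [458.5   5.6  40. ]
rimcorner [ 620.1 -151.4   50. ]
traycorner [ 358.9 -131.2   42. ]
shift [71.6, -0.2, 4.5] turn -0.3 dist 72.0 now [ 513.5 -181.3  243.9] [179.3   -0.53  84.71] F [-0.2  0.4 -1.3] op 0.021743623779240467 t 6.9333
```

View pics/w3c.png

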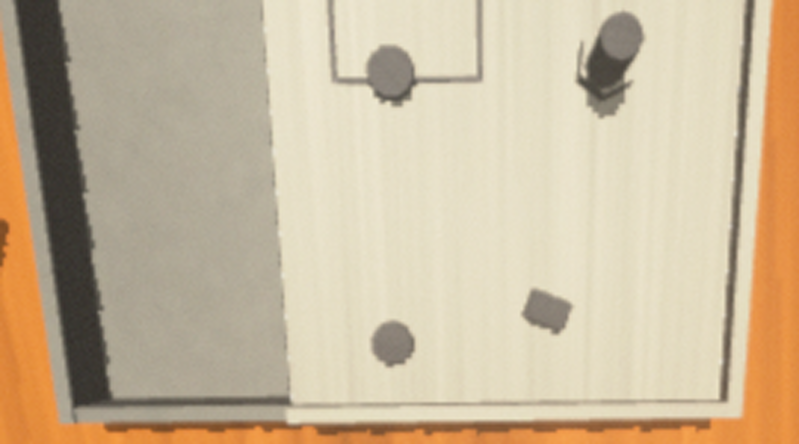

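```bash
cat > gp.py <<'E'
import sys,subprocess,numpy as np
# plate-frame target x y zTCP_world, psi offset
X,Y,Z=map(float,sys.argv[1:4]); a=np.radians(-5.2)
x=537.5+X*np.cos(a)-Y*np.sin(a); y=-30.5+X*np.sin(a)+Y*np.cos(a)
print(round(x,1),round(y,1)); print(subprocess.run(['python3','go.py',str(x),str(y),str(Z),str(84.8)],capture_output=True,text=True).stdout)
E
python3 - <<'E'
from h import *
import json
c=json.load(open('w3.json')); o=robot.observe(); p=o['tool_pos']
for u,v,dz in [(318,212,36.5),(318,172,-8.5),(318,171,-48.5)]:
    w=ray('wrist',u,v,p[2]+dz/1000,c); psi=o['tool_rot'][2]; d=(w-p)[:2]*1000
    print(d@[np.cos(psi),np.sin(psi)], d@[np.sin(psi),-np.cos(psi)])
E
python3 gp.py 55 -69 200; python3 gp.py 55 -69 110
```

```text
35.233492938519376 -0.4025638689262232
42.64682970168064 0.14453097652198288
34.42624344966226 0.6329287705743942
586.0 -104.2
shift [83.1, 64.5, 45.4] turn -0.1 dist 115.0 now [ 513.5 -181.3  243.9] [179.3   -0.53  84.71] F [-0.2  0.4 -1.3] op 0.021743623779240467 t 6.9333

586.0 -104.2
shift [82.2, 63.4, 135.4] turn -0.1 dist 171.0 now [ 513.5 -181.3  243.9] [179.3   -0.53  84.71] F [-0.2  0.4 -1.3] op 0.021743623779240467 t 6.9333
```

```bash
python3 -m pendant '[[[25,18,0],0],[[50,36,5],0],[[75,55,20],0],[[82,64,50],0],[[82,64,90],0],[[82,64,115],0],[[82,64,135],0],[[82,64,135],0],[[82,64,135],0]]'; python3 gp.py 55 -69 89;python3 - <<'E'
from h import *
shot('wrist','w4');shot('side','sd4')
E
```

```text
time: 7.68
tool_pos: [0.5861, -0.1033, 0.1099]
tool_rot: [3.132, -0.01, 1.48]
contact_force: [1.5, -0.9, -2.2]
opening: 0.022
586.0 -104.2
shift [-1.2, -0.2, 20.9] turn -0.0 dist 21.0 now [ 586.1 -103.3  109.9] [179.43  -0.57  84.78] F [ 1.5 -0.9 -2.2] op 0.022017347906209975 t 7.6833
```

View pics/w4.png

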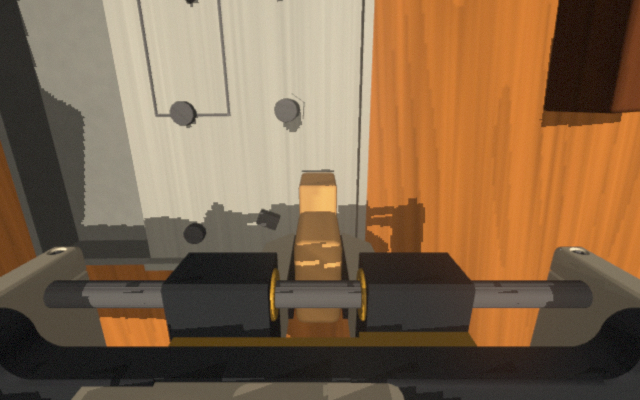

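View pics/sd4.png

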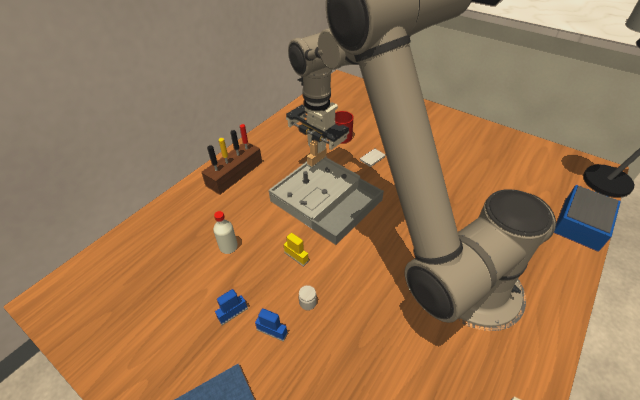

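The scraper is above the plate behind the two −y chips (wrist: chips at (268,220) and (195,233)), with clear floor beneath it. Descending.

```bash
python3 -m pendant '[[[-1,0,8],0],[[-1,0,15],0],[[-1,0,20],0],[[-1,0,21],0],[[-1,0,21],0]]'; python3 gp.py -102 -69 89
```

```text
time: 8.2
tool_pos: [0.5875, -0.1051, 0.0907]
tool_rot: [3.128, -0.009, 1.479]
contact_force: [-0.1, 1.1, -2.2]
opening: 0.0217
429.7 -90.0
shift [0.5, -158.6, -0.6] turn -0.1 dist 159.0 now [ 587.5 -105.1   90.7] [179.2   -0.52  84.73] F [-0.1  1.1 -2.2] op 0.02174766036843709 t 8.2
```

```bash
python3 -m pendant '[[[0,0,1],0],[[0,0,2],0],[[0,0,2],0]]'; python3 gp.py -102 -69 89
```

```text
time: 8.45
tool_pos: [0.5877, -0.1051, 0.0889]
tool_rot: [3.127, -0.009, 1.479]
contact_force: [0.0, 0.4, -0.8]
opening: 0.0219
429.7 -90.0
shift [0.6, -158.7, -2.4] turn -0.1 dist 159.0 now [ 587.7 -105.1   88.9] [179.18  -0.51  84.73] F [ 0.   0.4 -0.8] op 0.02193648387660425 t 8.45
```

```bash
python3 -m pendant '[[[0,-6,0],0],[[0,-18,0],0],[[0,-30,0],0],[[0,-42,0],0],[[0,-54,-0.5],0],[[0,-66,-0.5],0],[[0,-78,-1],0],[[0,-90,-1],0],[[0,-102,-1],0],[[0,-110,-1],0]]'; python3 gp.py -105 -69 89
python3 - <<'E'
from h import *
shot('wrist','w5')
E
```

```text
time: 9.28
tool_pos: [0.4774, -0.095, 0.0888]
tool_rot: [3.126, -0.008, 1.479]
contact_force: [1.0, -0.2, -0.3]
opening: 0.0215
426.7 -89.7
shift [0.6, -51.0, -1.0] turn -0.1 dist 51.0 now [477.4 -95.   88.8] [179.1   -0.49  84.73] F [ 1.  -0.2 -0.3] op 0.021509025053976026 t 9.2833
```

View pics/w5.png

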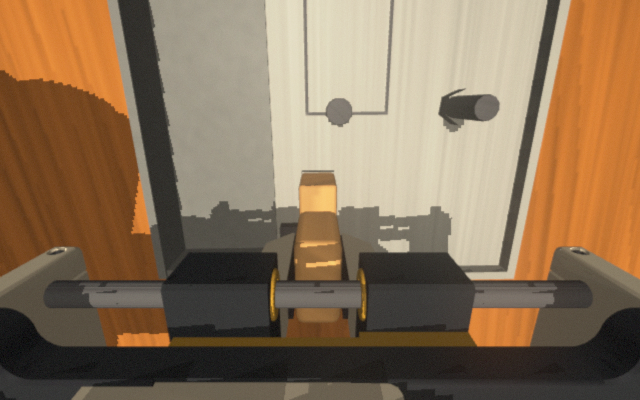

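```bash
python3 -m pendant '[[[0,-10,0],0],[[0,-20,0],0],[[0,-30,0],0],[[0,-40,-1],0],[[0,-48,-1],0],[[0,-54,-1],0],[[0,-54,-1],0],[[0,-54,-1],0]]'; python3 go.py 440 -90 160 84.8
```

```text
time: 10.0
tool_pos: [0.4227, -0.0899, 0.0891]
tool_rot: [3.127, -0.009, 1.479]
contact_force: [0.3, -0.1, -1.4]
opening: 0.0215
shift [2.1, 18.3, -70.6] turn -0.1 dist 73.0 now [422.7 -89.9  89.1] [179.16  -0.49  84.72] F [ 0.3 -0.1 -1.4] op 0.021536050948197175 t 10.0
```

```bash
python3 -m pendant '[[[0,0,-15],0],[[0,0,-40],0],[[0,0,-70],0],[[0,0,-100],0],[[0,0,-120],0],[[-30,20,-140],0],[[-40,20,-140],0],[[-40,20,-140],0]]'; python3 gp.py -5 6 110
python3 - <<'E'
from h import *
shot('wrist','w6');shot('scene','s6')
E
```

```text
time: 10.67
tool_pos: [0.4382, -0.135, 0.23]
tool_rot: [3.124, -0.007, 1.477]
contact_force: [-0.3, 0.3, -2.1]
opening: 0.0216
533.1 -24.1
shift [118.6, 81.9, 122.2] turn -0.2 dist 189.0 now [ 438.2 -135.   230. ] [178.98  -0.37  84.63] F [-0.3  0.3 -2.1] op 0.02158716563564054 t 10.6667
```

View pics/w6.png

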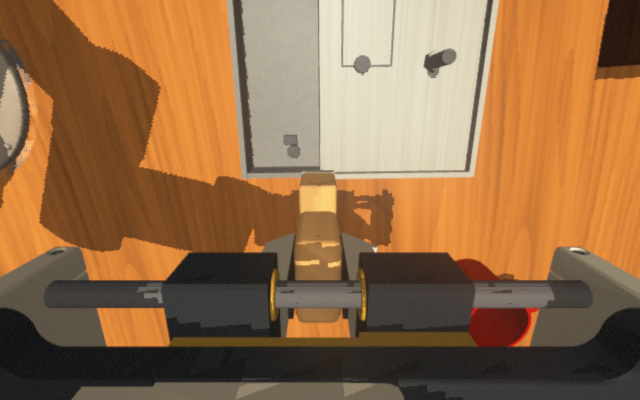

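View pics/s6.png

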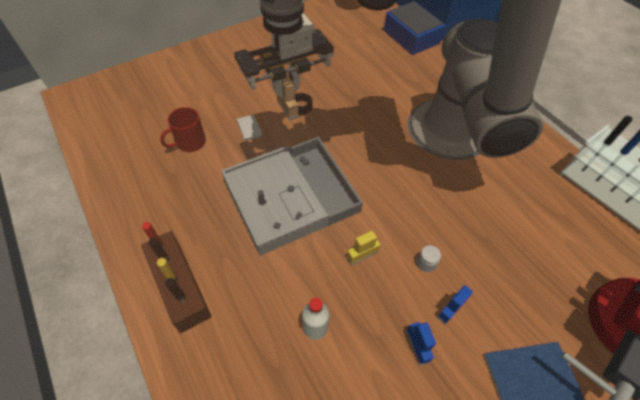

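Both −y chips are in the tray at (291,140) and (293,151). Next is the middle chip at (362,64).

```bash
python3 -m pendant '[[[30,20,10],0],[[60,41,20],0],[[90,62,40],0],[[118,82,70],0],[[118,82,100],0],[[118,82,122],0],[[118,82,122],0],[[118,82,122],0]]'; python3 gp.py -5 6 88.8
python3 - <<'E'
from h import *
shot('wrist','w7')
E
```

```text
time: 11.43
tool_pos: [0.5294, -0.0208, 0.1072]
tool_rot: [3.133, -0.01, 1.478]
contact_force: [-0.8, -0.1, -2.2]
opening: 0.022
533.1 -24.1
shift [-3.1, 3.8, 18.4] turn -0.1 dist 19.0 now [529.4 -20.8 107.2] [179.5   -0.58  84.69] F [-0.8 -0.1 -2.2] op 0.02196393797623822 t 11.4333
```

View pics/w7.png

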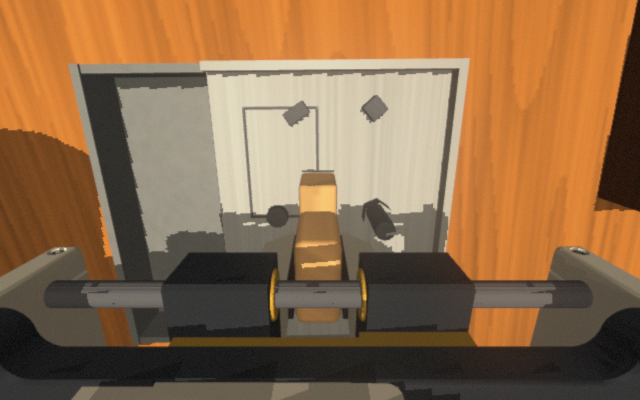

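```bash
python3 -m pendant '[[[-3,4,8],0],[[-3,4,15],0],[[-3,4,18],0],[[-3,4,18],0]]'; python3 gp.py -108 6 89
python3 - <<'E'
from h import *
import cv2
im=cv2.imread('pics/w7.png')
# chips and rect in plate frame? calibration at w7 no longer valid; use current
E
```

```text
time: 11.82
tool_pos: [0.5342, -0.0249, 0.0905]
tool_rot: [3.13, -0.01, 1.477]
contact_force: [0.1, 0.5, -1.7]
opening: 0.0215
430.5 -14.7
shift [0.4, -104.2, 0.3] turn -0.2 dist 104.0 now [534.2 -24.9  90.5] [179.32  -0.56  84.62] F [ 0.1  0.5 -1.7] op 0.021516246237346257 t 11.8167
```

```bash
python3 -m pendant '[[[0,-4,1],0],[[0,-14,1],0],[[0,-26,1],0],[[0,-38,1],0],[[0,-50,1],0],[[0,-62,0.5],0],[[0,-74,0.5],0],[[0,-86,0.5],0],[[0,-98,0.5],0],[[0,-108,0.5],0]]'; python3 gp.py -112 6 89
```

```text
time: 12.65
tool_pos: [0.4257, -0.0146, 0.089]
tool_rot: [3.129, -0.01, 1.477]
contact_force: [0.7, 0.1, -1.8]
opening: 0.0222
426.5 -14.4
shift [0.3, 0.8, 0.0] turn -0.2 dist 1.0 now [425.7 -14.6  89. ] [179.31  -0.56  84.62] F [ 0.7  0.1 -1.8] op 0.022168865841363024 t 12.65
```

Lift, and look at the tray and the +y chips.

```bash
python3 -m pendant '[[[0,0,0],0],[[0,0,-15],0],[[0,0,-40],0],[[-20,20,-75],0],[[-40,40,-100],0],[[-50,60,-120],0],[[-50,60,-120],0],[[-50,60,-120],0]]'; python3 gp.py 60 70 110
python3 - <<'E'
from h import *
shot('wrist','w8')
P=np.array([537.5,-30.5]); a=np.radians(-5.2); R=np.array([[np.cos(a),-np.sin(a)],[np.sin(a),np.cos(a)]])
c=robot.calibration('wrist')
for n in ['chip1','chip2','stud']:
    for e in robot.find_in('wrist',n)[:8]:
        u,v=e['xy'][0]*640,e['xy'][1]*400; print(n,round(u),round(v),round(e['p'],2),(R.T@(ray('wrist',u,v,.044,c)[:2]*1000-P)).round(1))
E
```

```text
time: 13.32
tool_pos: [0.4803, -0.0719, 0.2102]
tool_rot: [3.127, -0.009, 1.476]
contact_force: [0.4, 1.2, -2.6]
opening: 0.0221
603.6 33.8
shift [115.9, 111.2, 103.0] turn -0.3 dist 191.0 now [480.3 -71.9 210.2] [179.14  -0.53  84.55] F [ 0.4  1.2 -2.6] op 0.02210473050271763 t 13.3167

chip1 345 48 0.59 [-26.3  85.3]
chip1 405 44 0.56 [31.6 88.9]
chip1 265 208 0.52 [-112.4  -78.4]
chip1 260 126 0.5 [-112.8   11.7]
chip2 345 48 0.59 [-26.3  85.3]
chip2 405 44 0.56 [31.6 88.9]
chip2 265 208 0.52 [-112.4  -78.4]
chip2 260 126 0.5 [-112.8   11.7]
stud 404 129 0.72 [36.8  8.8]
stud 330 327 0.39 [ -37.2 -239.3]
```

View pics/w8.png

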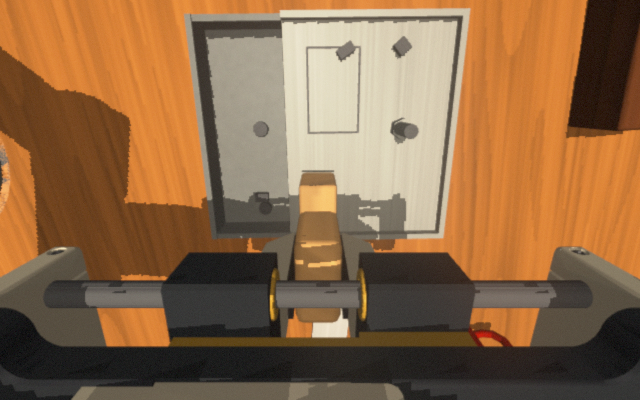

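Three chips are in the tray: (260,129), (263,197) and (265,208). Chips remain at (345,50) and (402,46). I'll refine the rectangle from this view, then take the +y lane.

```bash
python3 - <<'E'
from h import *
P=np.array([537.5,-30.5]); a=np.radians(-5.2); R=np.array([[np.cos(a),-np.sin(a)],[np.sin(a),np.cos(a)]])
c=robot.calibration('wrist')
for u,v in [(307,47),(360,47),(308,133),(358,133)]:
    w=ray('wrist',u,v,.04,c)[:2]*1000; print(w.round(1),(R.T@(w-P)).round(1))
E
python3 -m pendant '[[[30,28,0],0],[[60,56,0],0],[[90,84,0],0],[[116,111,10],0],[[116,111,40],0],[[116,111,70],0],[[116,111,100],0],[[116,111,103],0],[[116,111,103],0]]'; python3 gp.py 60 70 89;python3 - <<'E'
from h import *
shot('wrist','w9')
E
```

```text
[481.1  62.5] [-64.6  87.5]
[532.6  57.8] [-12.9  87.5]
[473.7 -19.6] [-64.5   5.1]
[526.3 -24.5] [-11.7   4.9]
time: 14.27
tool_pos: [0.5984, 0.0364, 0.1052]
tool_rot: [3.138, -0.01, 1.478]
contact_force: [-0.2, -0.7, -0.9]
opening: 0.0221
603.6 33.8
shift [-2.3, 5.4, 16.2] turn -0.1 dist 17.0 now [598.4  36.4 105.2] [179.8   -0.59  84.68] F [-0.2 -0.7 -0.9] op 0.02210704619033461 t 14.2667
```

View pics/w9.png

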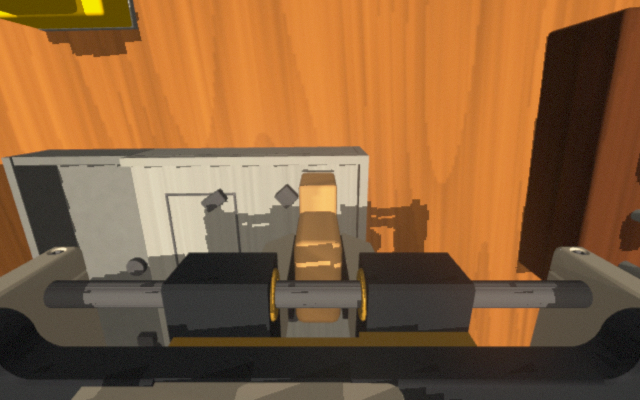

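```bash
python3 -m pendant '[[[-2,7,0],0],[[-2,7,8],0],[[-2,7,14],0],[[-2,7,16],0],[[-2,7,16],0]]'; python3 gp.py -112 70 89
```

```text
time: 14.73
tool_pos: [0.6064, 0.0336, 0.091]
tool_rot: [3.135, -0.01, 1.478]
contact_force: [0.5, -0.0, -2.1]
opening: 0.0219
432.3 49.4
shift [-0.5, -174.9, 0.8] turn -0.1 dist 175.0 now [606.4  33.6  91. ] [179.6   -0.6   84.66] F [ 0.5 -0.  -2.1] op 0.02188416265479793 t 14.7333
```

```bash
python3 -m pendant '[[[0,0,1.5],0],[[0,-8,1.5],0],[[0,-20,1.5],0],[[0,-32,1.5],0],[[0,-44,1.5],0],[[0,-56,1.5],0],[[0,-68,1.5],0],[[0,-80,1],0],[[0,-92,1],0],[[0,-104,1],0]]'; python3 gp.py -112 70 89
```

```text
time: 15.57
tool_pos: [0.5018, 0.0434, 0.0896]
tool_rot: [3.134, -0.01, 1.478]
contact_force: [0.1, 0.2, -2.0]
opening: 0.0217
432.3 49.4
shift [-0.5, -69.8, 0.1] turn -0.1 dist 70.0 now [501.8  43.4  89.6] [179.58  -0.6   84.66] F [ 0.1  0.2 -2. ] op 0.02167414054425732 t 15.5667
```

```bash
python3 -m pendant '[[[0,-12,0],0],[[0,-24,0],0],[[0,-36,0],0],[[0,-48,0],0],[[0,-60,0],0],[[0,-70,0],0],[[0,-70,0],0],[[0,-70,0],0]]'
python3 -m pendant '[[[0,0,-15],0],[[0,0,-40],0],[[-20,0,-75],0],[[-50,10,-100],0],[[-80,20,-120],0],[[-100,20,-130],0],[[-100,20,-130],0],[[-100,20,-130],0]]'
python3 - <<'E'
from h import *
shot('wrist','w10'); shot('scene','s10')
E
```

```text
time: 16.23
tool_pos: [0.4321, 0.05, 0.0895]
tool_rot: [3.133, -0.01, 1.478]
contact_force: [-0.6, -0.0, -1.7]
opening: 0.0219
time: 16.9
tool_pos: [0.4421, -0.0537, 0.2192]
tool_rot: [3.131, -0.01, 1.475]
contact_force: [0.4, 0.4, -1.9]
opening: 0.0215
```

View pics/w10.png

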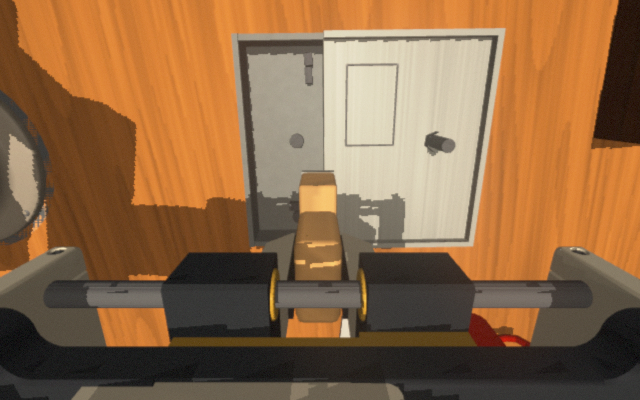

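View pics/s10.png

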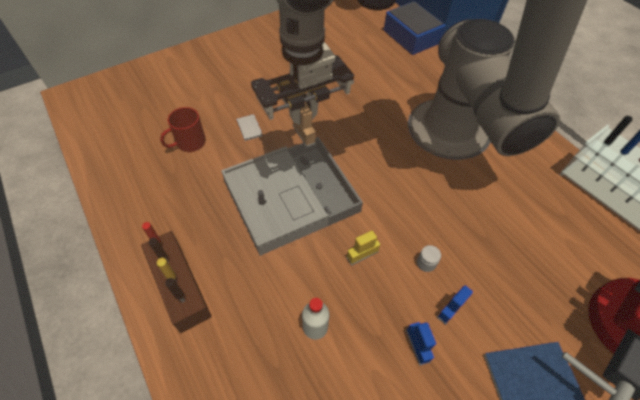

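Run:
```python
from h import *
im=cv2.imread('pics/w10.png')[25:250,230:510]; cv2.imwrite('pics/w10c.png',cv2.resize(im,None,fx=2.6,fy=2.6,interpolation=cv2.INTER_CUBIC))
P=np.array([537.5,-30.5]); a=np.radians(-5.2); R=np.array([[np.cos(a),-np.sin(a)],[np.sin(a),np.cos(a)]])
c=robot.calibration('wrist')
for u,v,z in [(308.5,60,.012),(308.5,76,.012),(297,141,.012),(296,206,.012),(323,40,.04),(324,165,.04),(346,65,.04),(397,65,.04),(348,146,.04),(394,146,.04)]:
    w=ray('wrist',u,v,z,c)[:2]*1000; print(u,v,w.round(1),(R.T@(w-P)).round(1))
```

```text
308.5 60 [443.9  73.8] [-102.6   95.4]
308.5 76 [442.3  57.4] [-102.8   78.9]
297 141 [421.4 -12.9] [-117.2    7. ]
296 206 [411.1 -93.6] [-120.2  -74.3]
323 40 [460.5  87.2] [-87.4 110.3]
324 165 [450.6 -39. ] [-85.8 -16.4]
346 65 [481.9  62.1] [-63.8  87.2]
397 65 [533.9  57.3] [-11.6  87.1]
348 146 [478.7 -20.3] [-59.4   4.8]
394 146 [529.3 -25.1] [-8.7  4.7]
```

View pics/w10c.png

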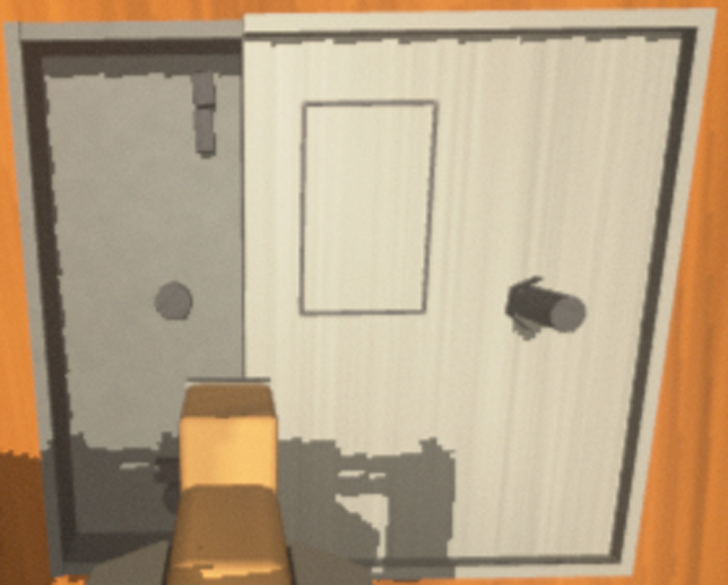

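All five chips lie flat in the tray and the plate is clear. Returning the scraper to its original spot.

```bash
python3 go.py 466 312 200 109
```

```text
shift [364.7, -9.4, 22.0] turn -24.3 dist 365.0 now [441.2 -52.2 218.1] [179.58  -0.64  84.66] F [-0.5 -0.6 -1.6] op 0.02206165529810953 t 17.0
```

```bash
python3 -m pendant '[[[37,-1,0],-3],[[75,-2,2],-6],[[112,-3,5],-9],[[150,-4,8],-12],[[188,-5,10],-15],[[226,-6,12],-18],[[264,-7,15],-21],[[302,-8,18],-24],[[338,-9,20],-24],[[365,-9,22],-24]]';python3 go.py 466 312 120 109; python3 go.py 466 312 50 109
```

```text
time: 17.83
tool_pos: [0.4647, 0.3163, 0.1988]
tool_rot: [3.132, -0.008, 1.9]
contact_force: [0.8, -1.1, -1.7]
opening: 0.0219
shift [-5.1, -0.9, 78.8] turn -0.1 dist 79.0 now [464.7 316.3 198.8] [179.46  -0.45 108.86] F [ 0.8 -1.1 -1.7] op 0.021926106852905435 t 17.8333
shift [-5.6, -1.5, 148.8] turn -0.1 dist 149.0 now [464.7 316.3 198.8] [179.46  -0.45 108.86] F [ 0.8 -1.1 -1.7] op 0.021926106852905435 t 17.8333
```

```bash
python3 -m pendant '[[[-5,-1,30],0],[[-5,-1,65],0],[[-5,-1,100],0],[[-5,-1,125],0],[[-5,-1,140],0],[[-5,-1,146],0],[[-5,-1,146],0]]';python3 go.py 466 312 48.5 109
```

```text
time: 18.42
tool_pos: [0.4645, 0.3131, 0.0508]
tool_rot: [3.136, -0.007, 1.901]
contact_force: [0.7, -1.1, -1.8]
opening: 0.0217
shift [-1.5, 1.0, 2.3] turn -0.1 dist 3.0 now [464.5 313.1  50.8] [179.69  -0.43 108.93] F [ 0.7 -1.1 -1.8] op 0.02167189533953403 t 18.4167
```

```bash
python3 -m pendant '[[[0,0,1.5],0],[[0,0,2.5],0],[[0,0,2.5],0],[[0,0,2.5],0]]'
```

```text
time: 18.75
tool_pos: [0.465, 0.3134, 0.0492]
tool_rot: [3.135, -0.008, 1.901]
contact_force: [0.4, -0.1, -1.1]
opening: 0.0214
```

```bash
python3 -m pendant '[[[0,0,0.8],0],[[0,0,0.8],0]]'; python3 -m pendant '[[[0,0,0.5],0],[[0,0,0.5],0],[[0,0,0.5],0],[[0,0,0.5],0],[[0,0,0.5],0],[[0,0,0.5],0]]' 0.75 40
```

```text
time: 18.92
tool_pos: [0.4653, 0.3135, 0.049]
tool_rot: [3.133, -0.008, 1.901]
contact_force: [0.0, 0.2, -1.9]
opening: 0.0217
time: 19.42
tool_pos: [0.4654, 0.3135, 0.0485]
tool_rot: [3.133, -0.008, 1.901]
contact_force: [0.3, 0.0, 0.0]
opening: 0.0573
```

```bash
python3 -m pendant '[[[0,0,-10],0],[[0,0,-40],0],[[0,0,-80],0],[[0,0,-120],0],[[0,0,-160],0],[[0,0,-180],0],[[0,0,-180],0]]'
python3 - <<'E'
from h import *
shot('wrist','w11')
E
python3 go.py 450 -150 230 80
```

```text
time: 20.0
tool_pos: [0.4665, 0.3128, 0.2352]
tool_rot: [3.122, -0.009, 1.901]
contact_force: [0.1, 1.1, 0.6]
opening: 0.069
shift [-432.2, -164.5, -4.1] turn 28.9 dist 462.0 now [465.5 312.2 232. ] [179.15  -0.49 108.93] F [-0.  -0.8 -0.7] op 0.06845009369069478 t 20.05
```

View pics/w11.png

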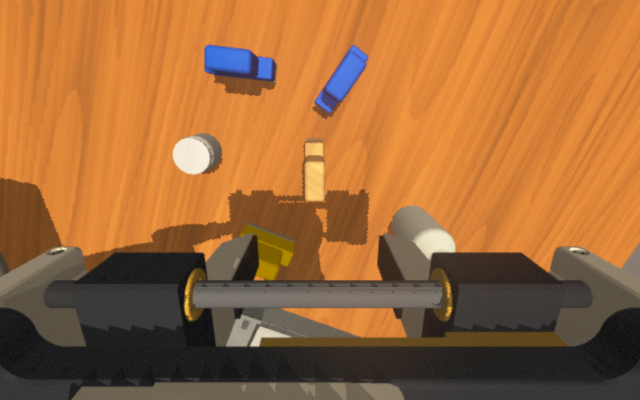

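The scraper stands upright, at (314,172). Now to the spacer.

```bash
python3 -m pendant '[[[-40,-15,0],3],[[-80,-30,0],6],[[-120,-45,0],9],[[-160,-60,0],12],[[-200,-75,0],15],[[-240,-90,0],18],[[-280,-105,0],21],[[-320,-120,0],24],[[-360,-135,0],27],[[-395,-150,0],30]]'; python3 go.py 480 -370 220 79
```

```text
time: 20.88
tool_pos: [0.4509, -0.1063, 0.2255]
tool_rot: [3.135, -0.015, 1.375]
contact_force: [0.6, 0.3, -1.0]
opening: 0.0685
shift [-253.1, 79.8, 2.1] turn -0.2 dist 265.0 now [ 450.9 -106.3  225.5] [179.63  -0.88  78.79] F [ 0.6  0.3 -1. ] op 0.06851947303996236 t 20.8833
```

```bash
python3 -m pendant '[[[-36,10,0],0],[[-75,20,0],0],[[-113,31,0],0],[[-150,42,0],0],[[-188,55,0],0],[[-225,70,2],0],[[-253,80,2],0],[[-253,80,2],0],[[-253,80,2],0]]'
python3 - <<'E'
from h import *
c=robot.calibration('wrist')
shot('wrist','w12')
print([(e['xy'][0]*640,e['xy'][1]*400,e['p']) for e in robot.find_in('wrist','spacer')])
E
python3 go.py 480 -286 120 79
```

```text
time: 21.63
tool_pos: [0.4793, -0.3706, 0.2178]
tool_rot: [3.138, -0.018, 1.373]
contact_force: [0.9, 1.2, -0.5]
opening: 0.0691
[(303.872, 98.92, 0.59)]
shift [79.5, -16.3, 100.3] turn -0.2 dist 129.0 now [ 479.7 -368.8  219. ] [179.76  -0.99  78.79] F [0.5 0.2 0.1] op 0.0690624519149769 t 21.7333
```

View pics/w12.png

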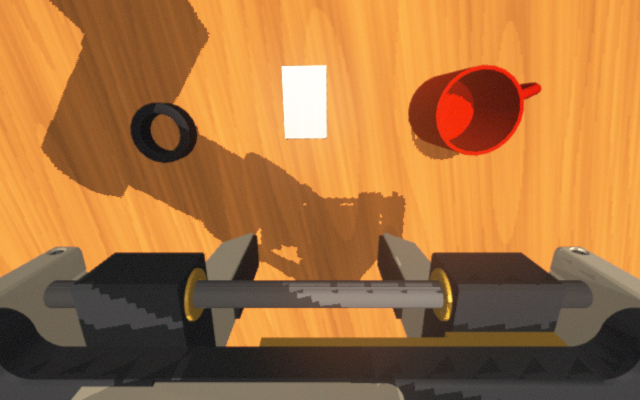

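Run:
```python
from h import *
im=cv2.imread('pics/w12.png'); m=(im.min(2)>215).astype(np.uint8); m[:, :250]=0; m[:,360:]=0; m[170:]=0
cs,_=cv2.findContours(m,cv2.RETR_EXTERNAL,cv2.CHAIN_APPROX_NONE); k=max(cs,key=cv2.contourArea)
c=robot.calibration('wrist')
W=np.array([ray('wrist',u,v,.010,c)[:2]*1000 for u,v in k[:,0,:]],np.float32)
print(cv2.boundingRect(k)); print(cv2.minAreaRect(W))
# top surface brightness; check mug position
for u,v,z in [(480,110,.09)]: print(ray('wrist',u,v,z,c))
```

```text
(282, 66, 44, 72)
((480.6134033203125, -285.2996826171875), (78.59627532958984, 48.780494689941406), 79.25220489501953)
[ 0.63992189 -0.32374298  0.09      ]
```

```bash
python3 go.py 480.4 -285.5 60 79.2;python3 go.py 480.4 -285.5 3 79.2
```

```text
shift [79.0, -16.2, 160.3] turn -0.4 dist 179.0 now [ 479.7 -368.8  219. ] [179.76  -0.99  78.79] F [0.5 0.2 0.1] op 0.0690624519149769 t 21.7333
shift [78.0, -16.4, 217.3] turn -0.4 dist 231.0 now [ 479.7 -368.8  219. ] [179.76  -0.99  78.79] F [0.5 0.2 0.1] op 0.0690624519149769 t 21.7333
```

```bash
python3 -m pendant '[[[30,-6,10],0],[[60,-12,25],-0.4],[[79,-16,55],-0.4],[[79,-16,90],-0.4],[[79,-16,125],-0.4],[[79,-16,155],-0.4],[[79,-16,175],-0.4],[[78,-16,175],-0.4],[[78,-16,175],-0.4]]' 0.8; python3 go.py 480.4 -285.5 3.5 79.2
python3 - <<'E'
from h import *
shot('wrist','w13')
E
```

```text
time: 22.48
tool_pos: [0.4802, -0.2849, 0.0453]
tool_rot: [3.139, -0.018, 1.384]
contact_force: [-0.4, -0.4, -0.0]
opening: 0.0733
shift [-1.3, 0.2, 41.7] turn 0.1 dist 42.0 now [ 480.2 -284.9   45.3] [179.85  -1.04  79.28] F [-0.4 -0.4 -0. ] op 0.07334560517341612 t 22.4833
```

View pics/w13.png

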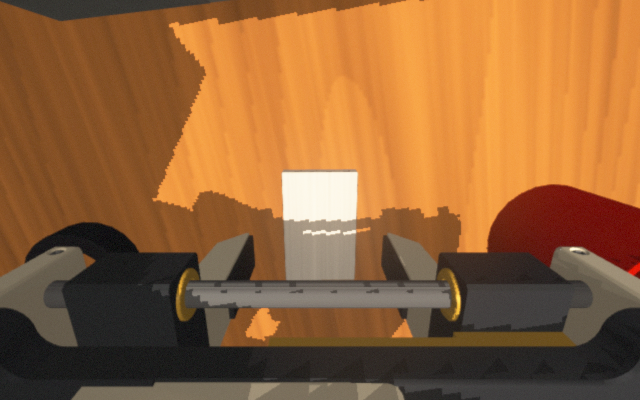

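The spacer is centred between the fingers (u 282–357). Descending to grasp.

```bash
python3 -m pendant '[[[-1,0,15],0],[[-1,0,30],0],[[-1,0,38],0],[[-1,0,41.5],0],[[-1,0,41.5],0],[[-1,0,41.5],0]]' 0.8; python3 -m pendant '[[[0,0,0],0],[[0,0,0],0],[[0,0,0],0],[[0,0,0],0],[[0,0,0],0],[[0,0,0],0],[[0,0,0],0]]' 0 35
```

```text
time: 23.03
tool_pos: [0.4817, -0.2865, 0.006]
tool_rot: [3.135, -0.016, 1.383]
contact_force: [0.4, 0.4, 0.1]
opening: 0.0731
time: 23.62
tool_pos: [0.4818, -0.2866, 0.0063]
tool_rot: [3.135, -0.016, 1.383]
contact_force: [-0.6, 0.6, 4.4]
opening: 0.0492
```

```bash
python3 -m pendant '[[[0,0,0],0],[[0,0,0],0],[[0,0,0],0],[[0,0,2],0],[[0,0,3.5],0],[[0,0,3.5],0]]' 0.75 35; python3 -m pendant '[[[0,0,0],0],[[0,0,0],0],[[0,0,0],0],[[0,0,0],0],[[0,0,0],0],[[0,0,0],0],[[0,0,0],0]]' 0 35
```

```text
time: 24.12
tool_pos: [0.4816, -0.2864, 0.0023]
tool_rot: [3.135, -0.016, 1.383]
contact_force: [-0.2, 1.1, 0.2]
opening: 0.069
time: 24.7
tool_pos: [0.4816, -0.2864, 0.0022]
tool_rot: [3.135, -0.016, 1.383]
contact_force: [-0.1, -1.0, -1.2]
opening: 0.0494
```

```bash
python3 -m pendant '[[[0,0,-5],0],[[0,0,-20],0],[[0,0,-50],0],[[0,0,-85],0],[[0,0,-120],0],[[0,0,-150],0],[[0,0,-150],0],[[0,0,-150],0]]'; python3 go.py 500 -90 155 84.7;  python3 - <<'E'
from h import *
shot('wrist','w14')
E
```

```text
time: 25.37
tool_pos: [0.4809, -0.2892, 0.1543]
tool_rot: [3.132, -0.014, 1.383]
contact_force: [-0.1, -0.3, -1.3]
opening: 0.0491
shift [199.2, -18.3, 1.9] turn -5.4 dist 200.0 now [ 480.9 -289.2  154.3] [179.43  -0.82  79.26] F [-0.1 -0.3 -1.3] op 0.0490693080799346 t 25.3667
```

View pics/w14.png

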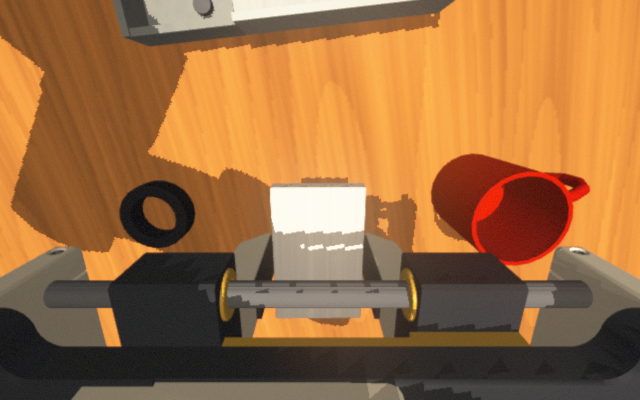

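The spacer is held square (u 270–365). Moving towards the plate.

```bash
python3 -m pendant '[[[25,-2,0],0],[[55,-5,0],-1],[[85,-8,0],-2],[[115,-10,0],-3],[[145,-13,0],-4],[[175,-16,0],-5.4],[[199,-18,0],-5.4],[[199,-18,0],-5.4],[[199,-18,0],-5.4]]'
python3 - <<'E'
from h import *
c=robot.calibration('wrist'); shot('wrist','w15')
import json
json.dump({k:(v.tolist() if hasattr(v,'tolist') else v) for k,v in c.items()},open('w15.json','w'))
E
python3 go.py 505.5 18.3 100 84.7
```

```text
time: 26.17
tool_pos: [0.4985, -0.0883, 0.154]
tool_rot: [3.137, -0.016, 1.48]
contact_force: [1.1, -0.6, -0.4]
opening: 0.0496
shift [107.0, -3.4, 55.9] turn 0.0 dist 121.0 now [498.7 -89.4 154.2] [179.69  -0.9   84.72] F [ 0.5 -0.3 -1.4] op 0.04923038163723422 t 26.2167
```

View pics/w15.png

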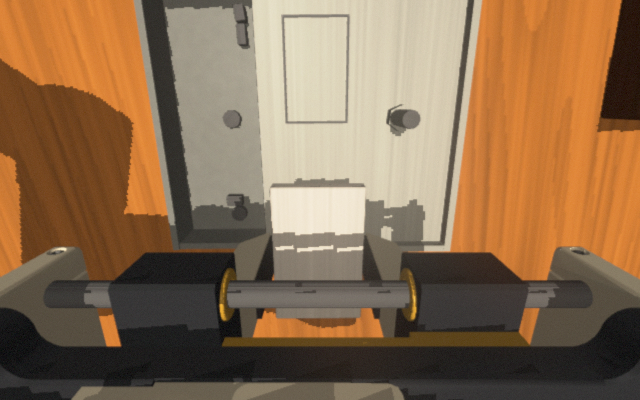

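The plate is clear, and the scribed rectangle's corners are at (283,15), (349,15), (286,123) and (347,122).

Run:
```python
from h import *
import json
c=json.load(open('w15.json'))
im=cv2.imread('pics/w15.png')[0:140,265:445]; cv2.imwrite('pics/w15c.png',cv2.resize(im,None,fx=4.4,fy=4.2,interpolation=cv2.INTER_CUBIC))
W=np.array([ray('wrist',u,v,.04,c)[:2]*1000 for u,v in [(283,15),(349,15),(347,122),(286,122.5)]]); print(W.round(1).tolist(),W.mean(0).round(1)); d=W[1]-W[0]; e=W[2]-W[3]; print(np.degrees(np.arctan2(d[1],d[0])),np.degrees(np.arctan2(e[1],e[0])))
f=W[0]-W[3];print(np.linalg.norm(d),np.linalg.norm(e),np.linalg.norm(f),np.degrees(np.arctan2(f[1],f[0]))-90)
```

```text
[[484.6, 61.4], [536.9, 56.7], [530.2, -25.7], [477.1, -21.3]] [507.2  17.8]
-5.072333458188977 -4.684368683700118
52.41908571536386 53.23903120206031 83.0606411905628 -5.206558672271001
```

View pics/w15c.png

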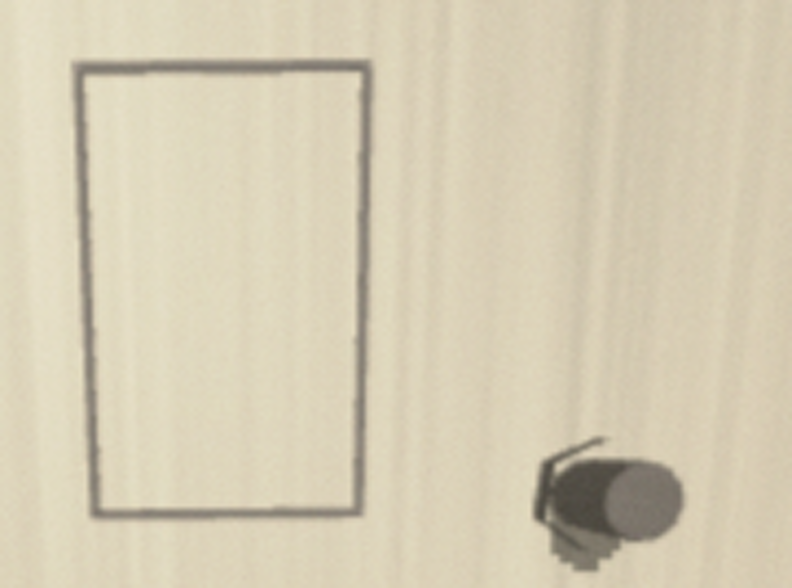

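```bash
python3 go.py 506 17.3 80 84.8
```

```text
shift [105.7, -2.9, 75.8] turn -0.1 dist 130.0 now [498.7 -89.4 154.2] [179.69  -0.9   84.72] F [ 0.5 -0.3 -1.4] op 0.04923038163723422 t 26.2167
```

```bash
python3 -m pendant '[[[25,-1,0],0],[[52,-2,0],0],[[80,-3,5],0],[[106,-3,20],0],[[106,-3,45],0],[[106,-3,65],0],[[106,-3,76],0],[[106,-3,76],0],[[106,-3,76],0]]'; python3 go.py 506 17.3 43.5 84.8
python3 - <<'E'
from h import *
shot('wrist','w16')
E
```

```text
time: 26.97
tool_pos: [0.5056, 0.0166, 0.079]
tool_rot: [3.138, -0.016, 1.477]
contact_force: [0.5, -0.0, 0.1]
opening: 0.0494
shift [0.1, 0.2, 35.6] turn -0.2 dist 36.0 now [505.6  16.6  79. ] [179.82  -0.89  84.64] F [ 0.5 -0.   0.1] op 0.049366188071169534 t 26.9667
```

View pics/w16.png

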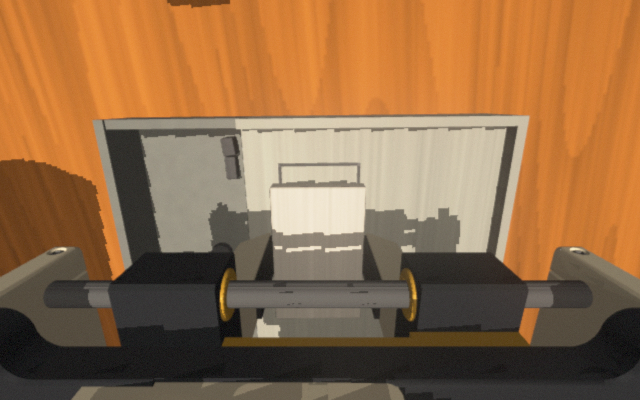

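Aligned with the outline. Lowering.

```bash
python3 -m pendant '[[[0,0,12],0],[[0,0,24],0],[[0,0,30],0],[[0,0,34],0],[[0,0,35],0],[[0,0,35],0],[[0,0,35],0]]'; python3 go.py 506 17.3 42.3 84.8
```

```text
time: 27.6
tool_pos: [0.5069, 0.0171, 0.0455]
tool_rot: [3.135, -0.016, 1.477]
contact_force: [0.3, -0.6, -1.0]
opening: 0.0491
shift [0.1, -0.9, 3.2] turn -0.2 dist 3.0 now [506.9  17.1  45.5] [179.64  -0.89  84.65] F [ 0.3 -0.6 -1. ] op 0.049149891944743625 t 27.6
```

```bash
python3 -m pendant '[[[0,-1,1],0],[[0,-1,2],0],[[0,-1,3],0],[[0,-1,3],0],[[0,-1,3],0]]'
```

```text
time: 28.02
tool_pos: [0.5059, 0.0172, 0.0425]
tool_rot: [3.135, -0.016, 1.477]
contact_force: [1.1, -0.7, -0.8]
opening: 0.0496
```

```bash
python3 -m pendant '[[[0,0,1],0],[[0,0,1],0],[[0,0,1],0]]'
```

```text
time: 28.27
tool_pos: [0.506, 0.0173, 0.0422]
tool_rot: [3.135, -0.015, 1.477]
contact_force: [-2.6, 0.2, 6.5]
opening: 0.0495
```

```bash
python3 -m pendant '[[[0,0,0],0],[[0,0,0],0],[[0,0,0],0],[[0,0,0],0],[[0,0,0],0]]' 0.72 35; python3 -m pendant '[[[0,0,-5],0],[[0,0,-25],0],[[0,0,-60],0],[[-30,0,-90],0],[[-60,0,-110],0],[[-90,0,-120],0],[[-90,0,-120],0],[[-90,0,-120],0]]'
python3 - <<'E'
from h import *
shot('wrist','w17')
im=cv2.imread('pics/w17.png'); cv2.imwrite('pics/w17c.png',cv2.resize(im[0:250,180:500],None,fx=2.4,fy=2.4,interpolation=cv2.INTER_CUBIC))
E
python3 go.py 506 18 100 84.8
```

```text
time: 28.68
tool_pos: [0.506, 0.0173, 0.0421]
tool_rot: [3.135, -0.015, 1.478]
contact_force: [-0.4, 0.3, -0.4]
opening: 0.066
time: 29.35
tool_pos: [0.4968, -0.0754, 0.1615]
tool_rot: [3.133, -0.015, 1.475]
contact_force: [0.3, -0.6, -0.4]
opening: 0.0664
shift [91.8, 0.4, 62.2] turn -0.2 dist 111.0 now [496.4 -74.2 160.7] [179.63  -0.91  84.57] F [-1.  -0.2  0.2] op 0.06652199022993568 t 29.4
```

View pics/w17c.png

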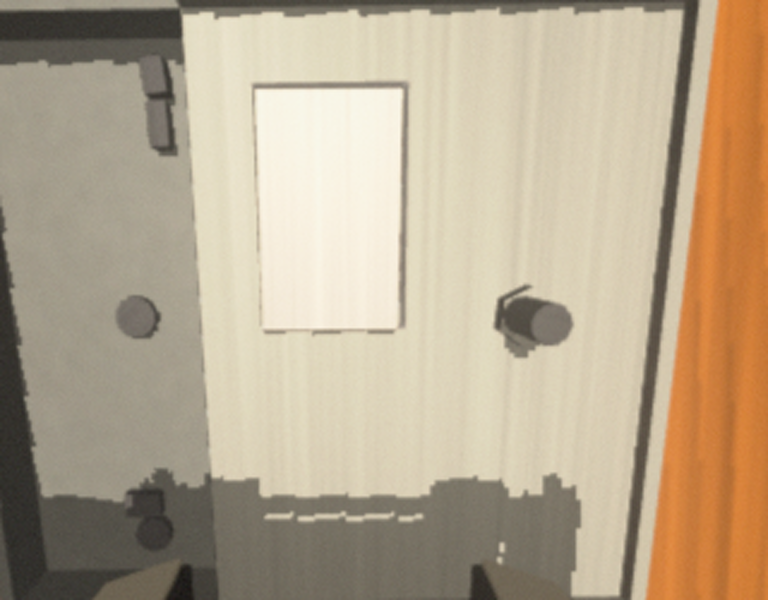

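The spacer sits inside the outline, square. Now I'll shut the fingers and press on its top.

```bash
python3 -m pendant '[[[30,0,0],0],[[60,0,0],0],[[92,0,10],0],[[92,0,30],0],[[92,0,50],0],[[92,0,62],0],[[92,0,80],0],[[92,0,95],0],[[92,0,100],0],[[92,0,100],0]]' 0 35;  python3 go.py 506 18 50 84.8
```

```text
time: 30.23
tool_pos: [0.5044, 0.0201, 0.0605]
tool_rot: [3.139, -0.016, 1.477]
contact_force: [-0.4, -0.3, 1.3]
opening: 0.0037
shift [-2.1, 1.7, 10.5] turn -0.2 dist 11.0 now [504.4  20.1  60.5] [179.88  -0.93  84.64] F [-0.4 -0.3  1.3] op 0.0037391809152467273 t 30.2333
```

```bash
python3 -m pendant '[[[-2,2,4],0],[[-2,2,8],0],[[-2,2,9.5],0],[[-2,2,9.5],0],[[-2,2,9.5],0]]';  python3 go.py 506 18 50 84.8
```

```text
time: 30.65
tool_pos: [0.5064, 0.018, 0.0513]
tool_rot: [3.139, -0.016, 1.477]
contact_force: [0.1, 0.2, -0.7]
opening: 0.0004
shift [-0.1, -0.4, 1.3] turn -0.2 dist 1.0 now [506.4  18.   51.3] [179.85  -0.93  84.63] F [ 0.1  0.2 -0.7] op 0.000395542837481683 t 30.65
```

```bash
python3 -m pendant '[[[0,0,1],0],[[0,0,1.5],0],[[0,0,2],0],[[0,0,2],0]]'
```

```text
time: 30.98
tool_pos: [0.5068, 0.0179, 0.0503]
tool_rot: [3.138, -0.016, 1.477]
contact_force: [-2.1, 0.8, 8.6]
opening: 0.0002
```

```bash
python3 -m pendant '[[[0,0,0.7],0],[[0,0,1.4],0],[[0,0,1.4],0],[[0,0,1.4],0],[[0,0,1.4],0],[[0,0,1.4],0]]'
```

```text
time: 31.48
tool_pos: [0.5068, 0.0179, 0.0502]
tool_rot: [3.137, -0.016, 1.477]
contact_force: [-4.6, 0.0, 12.6]
opening: 0.0004
```

```bash
python3 -m pendant '[[[0,0,2.4],0],[[0,0,2.4],0],[[0,0,2.4],0],[[0,0,2.4],0],[[0,0,2.4],0]]'; python3 -m pendant '[[[0,0,-2],0],[[0,0,-20],0],[[0,0,-60],0],[[-30,0,-100],0],[[-60,0,-120],0],[[-90,0,-120],0],[[-90,0,-120],0],[[-90,0,-120],0]]'
python3 - <<'E'
from h import *
c=robot.calibration('wrist');im=shot('wrist','w18')
im=cv2.imread('pics/w18.png'); cv2.imwrite('pics/w18c.png',cv2.resize(im[0:250,180:500],None,fx=2.4,fy=2.4,interpolation=cv2.INTER_CUBIC))
shot('scene','s18'); shot('side','sd18')
E
```

```text
time: 31.9
tool_pos: [0.5068, 0.0179, 0.0502]
tool_rot: [3.136, -0.016, 1.477]
contact_force: [-7.5, 0.3, 22.5]
opening: 0.0003
time: 32.57
tool_pos: [0.4974, -0.0747, 0.169]
tool_rot: [3.135, -0.016, 1.474]
contact_force: [-0.6, 0.0, -0.1]
opening: 0.0003
```

View pics/w18c.png

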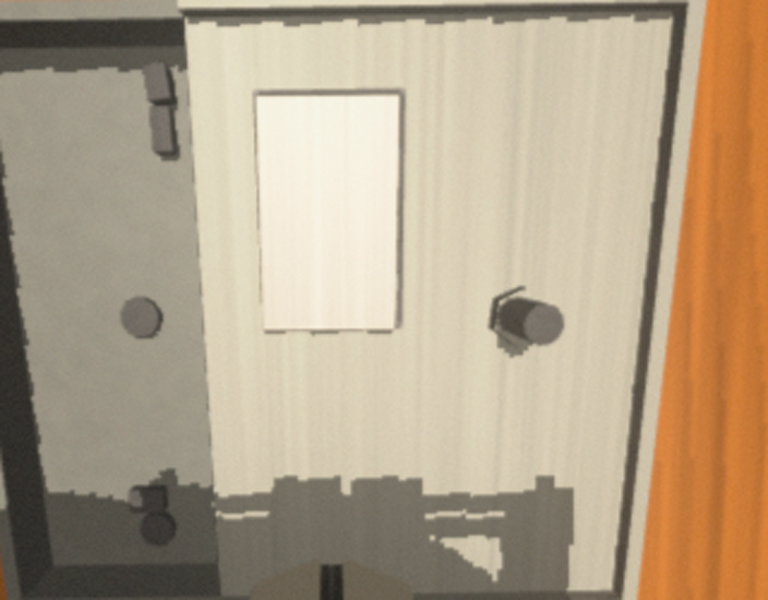

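View pics/sd18.png

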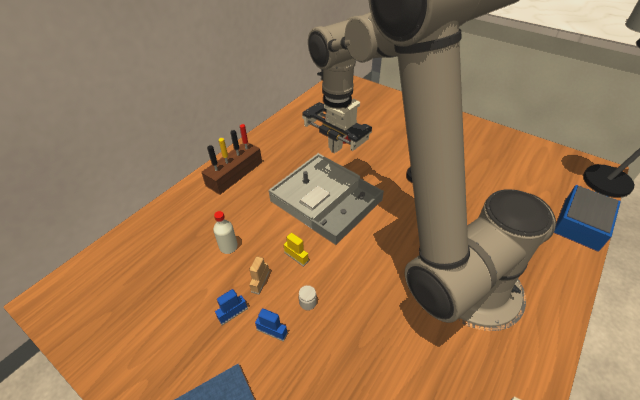

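The five chips are in the tray, the spacer is square in the outline, the scraper stands upright at side (259,275), and the arm is clear. Handing in.

```bash
python3 -m pendant '[[[0,0,-20],0],[[0,0,-20],0],[[0,0,-20],0],[[0,0,-20],0]]'; python3 -c "
from cell import robot; print(robot.hand_in())"
```

```text
time: 33.05
tool_pos: [0.4968, -0.072, 0.1873]
tool_rot: [3.138, -0.017, 1.479]
contact_force: [-0.5, 0.7, -0.7]
opening: 0.0006
the job is handed in; nothing more can be done
None
```

I handed the job in at 33 s of the 72 s allowed; the hand-in reports no verdict, so what follows is what my own checks showed.

- **Chips:** I wiped all five into the tray with the wooden scraper in three passes. The last wrist picture shows them lying in the tray, and the plate is clear.
- **Scraper:** It stands upright on the bench at about its original spot, well clear of the plate and tray.
- **Spacer:** I moved it only after the plate was clear. It lies centred inside the scribed outline and square with it. I pressed it down with shut fingers, and the wrist force read 8.6, then 12.6, then 22.5 N.
- **Bystanders:** The bottle, tin and look-alikes show in place in the last side picture. I didn't check the mug and tape by measurement at the end; the mug is out of view there and the tape is mostly hidden by the arm. Nothing went close to them.

**Disagreements:** The cameras and views differed by about 3–4 mm on the plate's position, so I took the mean. The first grip on the spacer was too shallow (TCP 6 mm up), so I gripped it again about 4 mm lower before lifting. The tool also leaned by about 1° during the work.

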